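Open the bun bin on the sales table

ROBOT

A 6-joint arm with a two-finger parallel gripper is mounted at the origin on the work surface. World frame = base frame: x ahead of the robot, y to its left, z up, the work surface at z = 0. Lengths are in m, angles in rad, forces in N, time in s.
With the tool pointing down it reaches from about 0.225 to 0.875 m from the base axis. Payload 3.4 kg.
Tool frame: the origin (TCP) lies on the centre line of the jaws, within the pads' length; the fingertips stand 14 mm ahead of it and the grasp point (between the pads) lies 5 mm behind it; z points along the fingers, y is the direction in which the jaws open and shut (so a half turn about z gives the same grasp; the last joint's range is limited). The gripper opens to 85 mm and grips with 20 to 120 N. Pads are 22 mm wide; open, the fingers measure 114 mm over their backs; the gripper's body (76 mm by 85 mm) begins 54 mm behind the grasp point. The pads swing forward as they close: fully open they stand 13 mm farther back than shut.
Start: joints at [1.043, 0.276, 1.505, -0, 1.361, -0.121], TCP at [0.228, 0.528, 0.213] pointing down, gripper open.
Joint ranges: [-2.89, 2.89], [-0.75, 2.08], [0.22, 2.7], [-1.18, 4.32], [0.11, 2.71], [-2.7, 2.7]. Speed limits (rad/s): [2.57, 2.57, 3.14, 3.14, 3.14, 3.14].

INTERFACE

Orientations are given as a rotation vector (axis times angle).
In Python, from bench import arm gives the robot as it stands.
- The arm moves only by the tool drive_tool, never from a script. Its argument "targets" is a list of rows, each an object with "xyz": the shift along the world's x, y, z in cm, a list of three; "twist": the turn about the world's z in rad; "hand": the opening, from 0 (shut) to 1 (fully open). In form: [{"xyz": [dx, dy, dz], "twist": twist, "hand": hand}, ...]. A call has 1 to 20 rows; each row shifts and turns the commanded pose from where the row before left it; what a row does not reach is not made up. A row lasts 1/12 s, in which the tool goes at most 41.7 mm and 7.16 degrees, less where a joint would pass 70% of its speed; a pose out of reach is approached as far as the arm can. A call is refused whole if a number of a shift passes 4.17 or a number of a turn 0.125, either way. A call with a gripper value outside its range is refused whole. The fingers move at their own pace and stop on an object; the grip force is fixed at half the most. Time passes only in rows, so rows that do not move let the fingers close. It gives the time, the measured TCP pose, the force and the opening at its end, in the units of the state.
- arm.sense(): the state, without advancing time (a new reading comes with each control period).
- arm.snapshot(name): name is "scene" or "top" or "wrist"; returns a dict with "color" (400x640x3 uint8, red, green, blue), "K" (3x3 intrinsics, pixels), "k1" (the pictures are not rectified: a ray, as slopes to the right and down, at radius r is drawn at 1 + k1 r^2 times it, then the intrinsics apply), "eye" and "attitude" of the camera in the world. Camera axes: x right, y up, looking along -z (the intrinsics and any distortion apply to the point x, -y, -z); pixel columns grow to the right and rows downward; lengths in m; the calibration is good to about 2 mm. A picture is of the moment at which its call begins. There is no depth.
- arm.job_done(): hands the job in, once; it reports no verdict.
The state is a dict: "time_s": time; "qpos": joint angles; "joint_velocities": joint speeds; "tau": joint torques, N m; "position": TCP position; "tcp_rot": TCP orientation; "wrist_force": force on the tool from outside, world axes, zero at the start; "ft_torque": the same for the moment, N m; "grip_width": finger opening in m.
Only numpy, scipy, OpenCV 4.12 (cv2) and the standard library are available. Lean on these libraries where they do the work, as an engineer would, in place of code of your own. Each camera call takes 0.05 s, during which the arm holds its last target.

TASK

Open the larger of the two plywood lidded bins. First push the square tin behind it sideways along the table, either way, until it stands upright with no part of it behind the bin; then push the lid up from under its front tab and over past upright, so that it falls back fully open against its stop and stays there by its own weight. Use only light pushes of the fingertips: grip and lift nothing, and leave the smaller bin shut and everything else where it stands.

Things in the scene. Friction and masses are not known exactly. Their poses are not given: they have to be found in the camera images.
- bin: The larger lidded bin, a plywood box fixed to the table: 110 deep (its x) x 160 wide (its y) x 80 high mm without the lid. Origin at the centre of its underside. Its x axis points from its front wall, under the tab, to its hinged back wall; the front faces the robot's right (-y), turned by up to 0.4 rad; its own y axis points roughly back to the robot.
- bin_hinge (a point): Middle of the lid's level hinge line, which runs along the bin's y at the top of its back wall: 55 mm behind the bin's middle, 80 mm above the table. The lid, of darker wood, 110 x 160 x 6 mm, lies on the box's rim.
- bin_lid (a joint): Angle of the larger bin's lid, rad: 0 shut, grows as the tab rises, about 1.6 balanced upright, 2.25 fully open at its stop, leaning back beyond the back wall. No spring or latch: it falls shut before the balance point and falls open after it. It weighs 0.10 to 0.17 kg: about 1 N at the tab lifts it.
- bin_tab (a point): Point on the underside of the flat tab, 80 mm wide and 6 thick, in the middle of that lid's front edge. The tab overhangs the front wall by 28 mm, its underside 80 mm above the table when shut, free below. The point is 10 mm in from its free edge, 128 mm from the hinge line, and moves with the lid.
- tin: Loose square tin, metal with a paper band, 75 x 75 mm, 160 high, 0.25 to 0.5 kg, flat sides. Origin at the centre of its underside, axes square to its sides. Starts 10 to 30 mm behind the bin's back wall, roughly square to it, up to 45 mm off its middle, where the opening lid would hit it. The table behind the bin is free for 220 mm to either side of its middle.
- caddy: The smaller lidded bin, fixed, 80 x 100 x 60 mm, same plywood and same kind of lid. Origin at the centre of its underside. It stands at one or the other end of the table. Leave it shut.
- caddy_lid (a joint): Angle of the smaller bin's lid, rad: 0 shut. Leave it.
- jam: Jar, 60 mm across and 85 mm high, loose, beside the larger bin, on the robot's side. Origin under its centre. Leave it alone.
- can: Metal can, 66 mm across and 120 mm high, loose, beyond the larger bin, towards its front. Origin under its centre. Leave it alone.
- basket: Shallow open wooden bowl, 170 mm across and 40 mm high, loose, at one or the other end of the table. Origin under its centre. Leave it alone.
- sauce: Bottle, 48 mm across and 150 mm high, loose, beside the larger bin, on its side away from the robot. Origin under its centre. Leave it alone.
- honey: Jar, 60 mm across and 80 mm high, loose, on the robot's side of the larger bin, towards its front. Origin under its centre. Leave it alone.

How it is judged:
By the outcome, as a careful person would: the job done as asked, in the order asked, and still so for the second after the job is handed in, with the robot touching nothing.
It also fails if it takes over 58 s, if anything falls off the work surface, if the arm or the gripper's body presses on something with over 40 N, if the wrist force passes 120 N, or if a joint passes its speed limit or range.

## Working session

There is one attempt and no reset: what is moved stays moved. The work goes in short steps, Python scripts to look and compute and a tool call to move; the robot and the scene stay as the last step left them, time stands still between calls to the robot, and variables do not carry over. Pictures are saved under pics/ and viewed, and the job is handed in when it is done.

Besides the shell and the picture viewer there is one more tool, called after "Emit:" as a command line: name --argument value ..., lists and objects as JSON in quotes. drive_tool: Moves the arm, as the interface text tells. Its arguments: {"type":"object","properties":{"targets":{"type":"array"}},"required":["targets"]}

```bash
ls; mkdir -p pics
cat > h.py <<'E'
import numpy as np, cv2
from scipy.spatial.transform import Rotation as R
from bench import arm
def shot(n,f):
    s=arm.snapshot(n); cv2.imwrite('pics/'+f+'.png',s['color'][:,:,::-1]); 
    np.savez('pics/'+f+'.npz',K=s['K'],k1=s['k1'],eye=s['eye'],att=s['attitude'],color=s['color']); return s
def load(f):
    d=np.load('pics/'+f+'.npz'); return d
def rot(a):
    a=np.array(a); return a if a.shape==(3,3) else R.from_rotvec(a).as_matrix()
def ray(d,uv):
    K=d['K'];k=float(d['k1']);D=np.array([k,0,0,0,0.])
    p=cv2.undistortPoints(np.array([[uv]],float),K,D)[0,0]
    v=rot(d['att'])@np.array([p[0],-p[1],-1]); return d['eye'],v
def onz(d,uv,z):
    e,v=ray(d,uv); return e+v*(z-e[2])/v[2]
def proj(d,P):
    c=rot(d['att']).T@(np.array(P)-d['eye']); x,y=c[0]/-c[2],-c[1]/-c[2]
    f=1+float(d['k1'])*(x*x+y*y); K=d['K']; return K[0,0]*x*f+K[0,2],K[1,1]*y*f+K[1,2]
E
python3 - <<'E'
from h import *
np.set_printoptions(precision=4,suppress=True)
print(arm.sense())
for n in ('scene','top','wrist'):
    s=shot(n,n+'0'); print(n,s['K'],s['k1'],s['eye'],s['attitude'])
E
```

```text
pics
{'time_s': 0.0, 'qpos': array([ 1.043 ,  0.2766,  1.5061,  0.    ,  1.3607, -0.121 ]), 'joint_velocities': array([-0.0006, -0.0001, -0.001 , -0.0007,  0.0003, -0.0005]), 'tau': array([ -0.0027, -41.678 , -24.5807,  -0.0006,   0.0109,  -0.    ]), 'position': array([0.2272, 0.5276, 0.2117]), 'tcp_rot': array([-0.6345, -3.0762,  0.0027]), 'wrist_force': array([-0.1984,  0.2623,  0.1666]), 'ft_torque': array([-0.0537, -0.0738,  0.0068]), 'grip_width': 0.08554901454441555}
scene [[400.8423   0.     318.042 ]
 [  0.     400.8423 198.9362]
 [  0.       0.       1.    ]] -0.02878520087191389 [1.3381 0.6571 1.0132] [0.4474 0.918  2.0922]
top [[364.4838   0.     321.7438]
 [  0.     364.4838 203.4413]
 [  0.       0.       1.    ]] -0.006020667013713956 [0.3528 0.039  1.2598] [ 0.1238 -0.1245 -1.5647]
wrist [[310.5114   0.     322.3499]
 [  0.     310.5114 199.2829]
 [  0.       0.       1.    ]] -0.046752647682265544 [0.161  0.5559 0.3735] [-0.258  -0.1675  1.1553]
```

View pics/scene0.png

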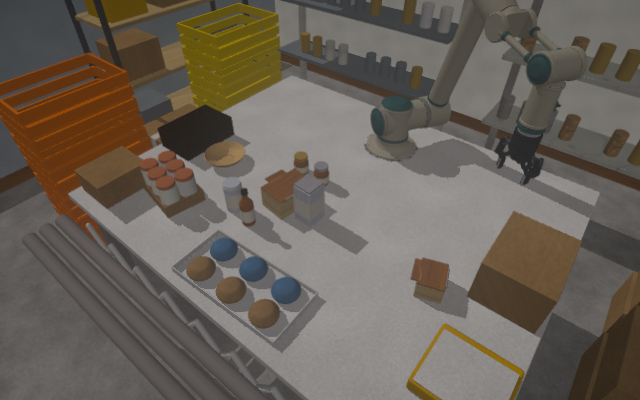

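View pics/top0.png

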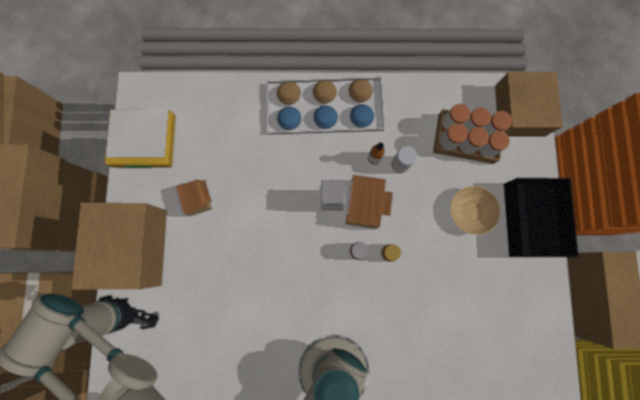

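View pics/wrist0.png

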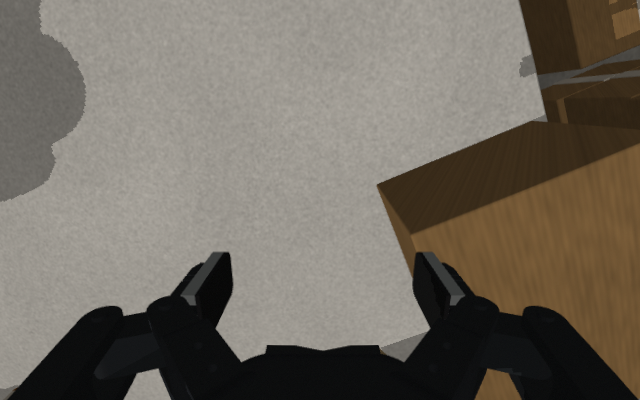

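The scene view shows the bin at about (285,192) with the tin at (309,198). In the top view (up = +x, left = +y) the bin lid is at (367,201) with its tab at (388,203). The tin is at (333,195), sauce (377,152), can (406,158), jam (359,250), honey (391,252), and the caddy at (193,197). Next I'll zoom in.

Run:
```python
from h import *
t=load('top0')['color'][:,:,::-1]; s=load('scene0')['color'][:,:,::-1]; w=load('wrist0')['color'][:,:,::-1]
cv2.imwrite('pics/t0z.png',cv2.resize(t[130:270,300:430],None,fx=5,fy=4.2,interpolation=2)[:600])
cv2.imwrite('pics/t0z.png',cv2.resize(t[130:270,300:440],(600,600),interpolation=2))
cv2.imwrite('pics/s0z.png',cv2.resize(s[140:240,210:343],(798,600),interpolation=2))
```

```text
(no output)
```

View pics/t0z.png

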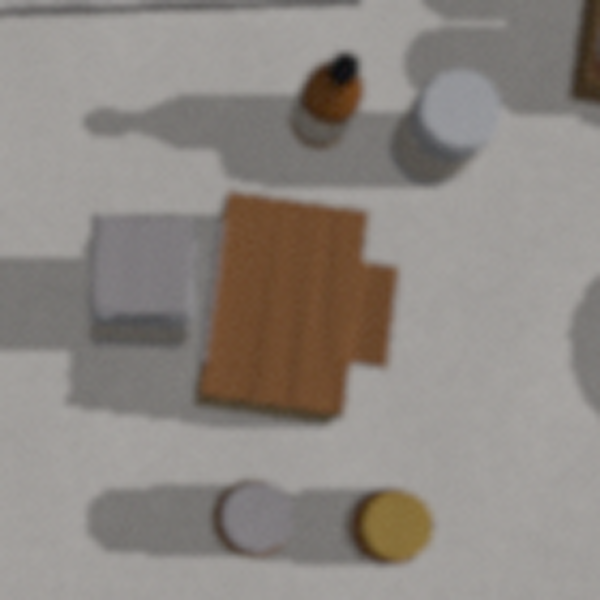

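View pics/s0z.png

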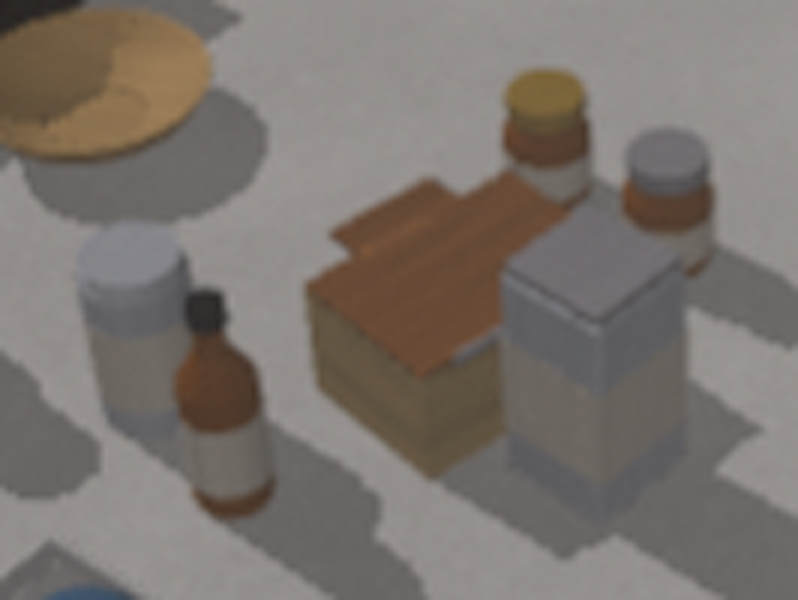

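Run:
```python
from h import *
np.set_printoptions(precision=4,suppress=True)
t=load('top0');s=load('scene0')
q=4.2857
def Z(x,y): return (300+(x+.5)/q-.5,130+(y+.5)/q-.5)
print('lid corners z=.086')
for p in [(230,195),(367,212),(337,416),(200,403),(397,267),(386,365)]: print(onz(t,Z(*p),.086))
hsv=cv2.cvtColor(t['color'],cv2.COLOR_RGB2HSV)
m=((hsv[...,0]<16)&(hsv[...,1]>110)&(hsv[...,2]>50)).astype(np.uint8); m[:,:340]=0;m[:,395:]=0;m[:170]=0;m[230:]=0
n,l,st,c=cv2.connectedComponentsWithStats(m); i=1+st[1:,4].argmax()
mm=(l==i).astype(np.uint8); mo=cv2.morphologyEx(mm,cv2.MORPH_OPEN,np.ones((27,1),np.uint8))
cn=max(cv2.findContours(mo,0,2)[0],key=cv2.contourArea); r=cv2.minAreaRect(cn);print(st[i],r)
for b in cv2.boxPoints(r): print('box',onz(t,b,.086))
print('tin top z=.16')
for p in [(95,215),(187,218),(187,320),(92,316)]: print(onz(t,Z(*p),.16))
sz=6.0
def Y(x,y): return (210+(x+.5)/sz-.5,140+(y+.5)/sz-.5)
print('scene tin top')
for p in [(594,198),(690,262),(600,322),(500,262)]: print(onz(s,Y(*p),.16))
print('scene tin bottom', onz(s,Y(600,520),0),onz(s,Y(510,466),0),onz(s,Y(685,455),0))
print('scene bin lid', onz(s,Y(425,374),.086),onz(s,Y(306,285),.086),onz(s,Y(330,236),.086),onz(s,Y(432,178),.086),'bot',onz(s,Y(433,478),0))
# two-view heights
def tri(a,b):
    e1,v1=ray(t,a);e2,v2=ray(s,b);A=np.c_[v1,-v2];k=np.linalg.lstsq(A,e2-e1,rcond=None)[0]
    return (e1+k[0]*v1+e2+k[1]*v2)/2, np.linalg.norm(e1+k[0]*v1-e2-k[1]*v2)
print('tri lid far-back',tri(Z(230,195),Y(425,374)),'tab tip far',tri(Z(397,267),Y(330,236)),'tin topfarleft',tri(Z(95,215),Y(600,322)))
for n,p,h in [('jam',(253,516),.085),('honey',(393,524),.08),('can',(458,112),.12),('saucecap',(344,68),.15)]: print(n,onz(t,Z(*p),h))
w=load('wrist0')['color'][150:400,120:520,::-1]
w=np.clip(w.astype(float)*2.5,0,255).astype(np.uint8)
cv2.imwrite('pics/w0z.png',cv2.resize(w,(800,500),interpolation=2))
```

```text
lid corners z=.086
[ 0.6349 -0.0652  0.086 ]
[ 0.6218 -0.1705  0.086 ]
[ 0.4644 -0.144   0.086 ]
[ 0.474  -0.0408  0.086 ]
[ 0.5788 -0.1924  0.086 ]
[ 0.5032 -0.1819  0.086 ]
[ 347  176   45   51 1682] ((367.5, 201.0), (50.0, 31.0), 90.0)
box [ 0.6319 -0.061   0.086 ]
box [ 0.6322 -0.1633  0.086 ]
box [ 0.4667 -0.1594  0.086 ]
box [ 0.4664 -0.0592  0.086 ]
tin top z=.16
[0.6021 0.0388 0.16  ]
[ 0.6001 -0.0275  0.16  ]
[ 0.5257 -0.027   0.16  ]
[0.5284 0.0407 0.16  ]
scene tin top
[ 0.5249 -0.0293  0.16  ]
[0.5349 0.0474 0.16  ]
[0.6041 0.0405 0.16  ]
[ 0.6004 -0.0337  0.16  ]
scene tin bottom [0.5997 0.0349 0.    ] [ 0.5992 -0.0348  0.    ] [0.5266 0.0404 0.    ]
scene bin lid [ 0.6368 -0.0618  0.086 ] [ 0.6241 -0.1686  0.086 ] [ 0.5827 -0.1894  0.086 ] [ 0.5023 -0.1797  0.086 ] bot [ 0.6354 -0.0636  0.    ]
tri lid far-back (array([ 0.6351, -0.0648,  0.0832]), np.float64(0.001702514554566172)) tab tip far (array([ 0.5795, -0.1931,  0.082 ]), np.float64(0.00018747275346216573)) tin topfarleft (array([0.6024, 0.0389, 0.158 ]), np.float64(0.000338434443760448))
jam [ 0.3895 -0.0798  0.085 ]
honey [ 0.3839 -0.1851  0.08  ]
can [ 0.6915 -0.2351  0.12  ]
saucecap [ 0.7159 -0.1448  0.15  ]
```

View pics/w0z.png

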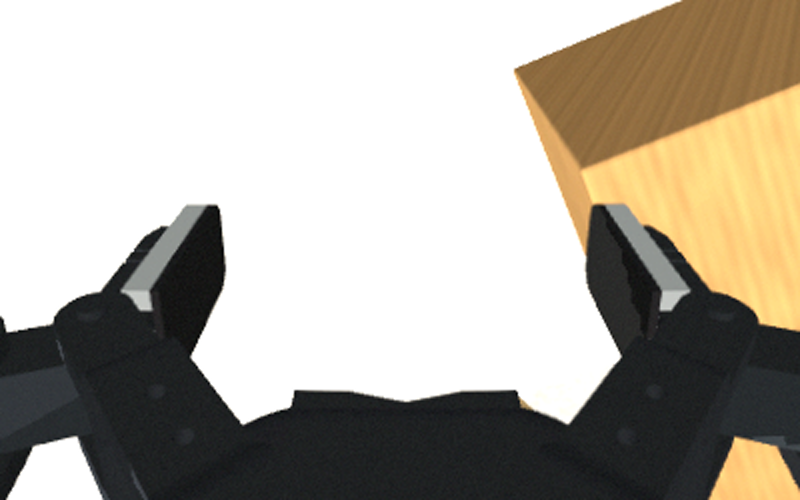

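The views agree:

| Item | Measurement |
|---|---|
| Bin centre | about (0.549, -0.105) |
| Bin x-axis | about (0.135, 0.991) |
| Lid top | about 0.083 to 0.086 high |
| Tin centre | about (0.565, 0.006), nearly square, 20 mm behind the bin |

I'll push the tin away from the robot (+x) using the back of one open finger, held low.

Emit:
drive_tool --targets '[{"xyz":[1.5,-3.7,0],"twist":-0.087,"hand":1},{"xyz":[1.5,-3.7,0],"twist":-0.087,"hand":1},{"xyz":[1.5,-3.7,0],"twist":-0.087,"hand":1},{"xyz":[1.5,-3.7,0],"twist":-0.087,"hand":1},{"xyz":[1.5,-3.7,0],"twist":-0.087,"hand":1},{"xyz":[1.5,-3.7,0],"twist":-0.087,"hand":1},{"xyz":[1.5,-3.7,0],"twist":-0.087,"hand":1},{"xyz":[1.5,-3.7,0],"twist":-0.087,"hand":1},{"xyz":[1.5,-3.7,0],"twist":-0.087,"hand":1},{"xyz":[1.5,-3.7,0],"twist":-0.087,"hand":1},{"xyz":[1.5,-3.7,0],"twist":-0.087,"hand":1},{"xyz":[1.5,-3.7,0],"twist":-0.087,"hand":1},{"xyz":[1.5,-3.7,0],"twist":-0.087,"hand":1},{"xyz":[1.5,-3.7,0],"twist":-0.087,"hand":1},{"xyz":[0,0,0],"twist":0,"hand":1},{"xyz":[0,0,0],"twist":0,"hand":1}]'

```text
time_s: 1.48
position: [0.4379, 0.0083, 0.2123]
tcp_rot: [-2.285, -2.155, 0.001]
wrist_force: [-0.3, 0.7, -0.6]
grip_width: 0.0853
```

Run:
```python
from h import *
s=arm.sense();print(s['position'],rot(s['tcp_rot'])[:,1],s['qpos'],s['wrist_force'],s['time_s'])
w=shot('wrist','w1')
```

```text
[0.4379114  0.00827787 0.21225168] [ 9.98307565e-01 -5.81491457e-02 -8.26738792e-04] [-1.40329926e-01  6.77542592e-02  1.77066034e+00  1.27362352e-04
  1.30401770e+00 -8.21814890e-02] [-0.28505432  0.70583729 -0.62312107] 1.4833
```

View pics/w1.png

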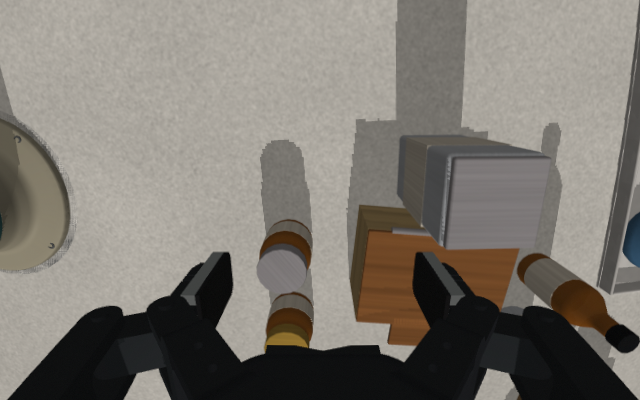

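The wrist view shows the tin at (480,195) behind the bin, on the leading-finger side, with clear table under the gripper. I'll descend now.

Emit:
drive_tool --targets '[{"xyz":[0,0,-3.2],"twist":0,"hand":1},{"xyz":[0,0,-3.2],"twist":0,"hand":1},{"xyz":[0,0,-3.2],"twist":0,"hand":1},{"xyz":[0,0,-3.2],"twist":0,"hand":1},{"xyz":[0,0,-3.2],"twist":0,"hand":1},{"xyz":[0,0,0],"twist":0,"hand":1},{"xyz":[0.8,0,0],"twist":0,"hand":1},{"xyz":[0.8,0,0],"twist":0,"hand":1},{"xyz":[0.5,0,0],"twist":0,"hand":1},{"xyz":[0,0,0],"twist":0,"hand":1}]'

```text
time_s: 2.37
position: [0.4623, 0.0101, 0.0547]
tcp_rot: [2.276, 2.158, 0.006]
wrist_force: [0.4, 0.2, 0.6]
grip_width: 0.0856
```

Run:
```python
from h import *
w=shot('wrist','w2'); s=shot('scene','s2');
cv2.imwrite('pics/s2z.png',cv2.resize(s['color'][120:240,210:370,::-1],(800,600),interpolation=2))
```

```text
(no output)
```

View pics/s2z.png

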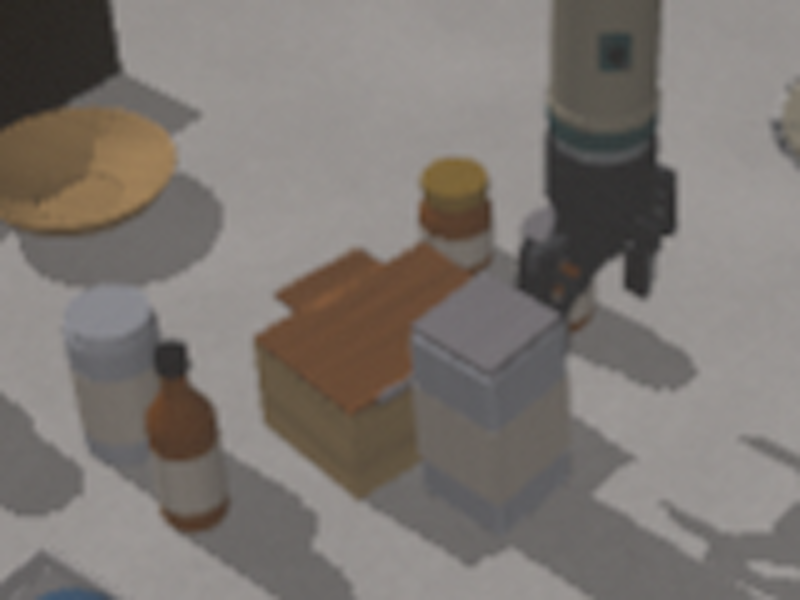

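View pics/w2.png

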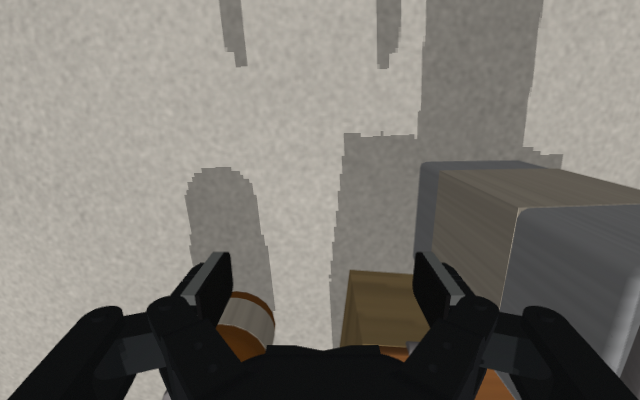

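The scene view shows the leading finger just short of the tin's near face, around (560,330) in the zoomed picture, with the jar and bin untouched. I'll start a gentle push.

Emit:
drive_tool --targets '[{"xyz":[0.5,-0.03,0],"twist":0,"hand":1},{"xyz":[0.5,-0.03,0],"twist":0,"hand":1},{"xyz":[0.5,-0.03,0],"twist":0,"hand":1},{"xyz":[0.5,-0.03,0],"twist":0,"hand":1},{"xyz":[0.5,-0.03,0],"twist":0,"hand":1},{"xyz":[0.5,-0.03,0],"twist":0,"hand":1}]'

```text
time_s: 2.97
position: [0.4893, 0.0082, 0.0526]
tcp_rot: [2.281, 2.16, 0.0]
wrist_force: [-1.2, 0.5, 0.3]
grip_width: 0.0854
```

Run:
```python
from h import *
w=shot('wrist','w3'); s=shot('scene','s3');
cv2.imwrite('pics/s3z.png',cv2.resize(s['color'][120:240,210:370,::-1],(800,600),interpolation=2))
```

```text
(no output)
```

View pics/s3z.png

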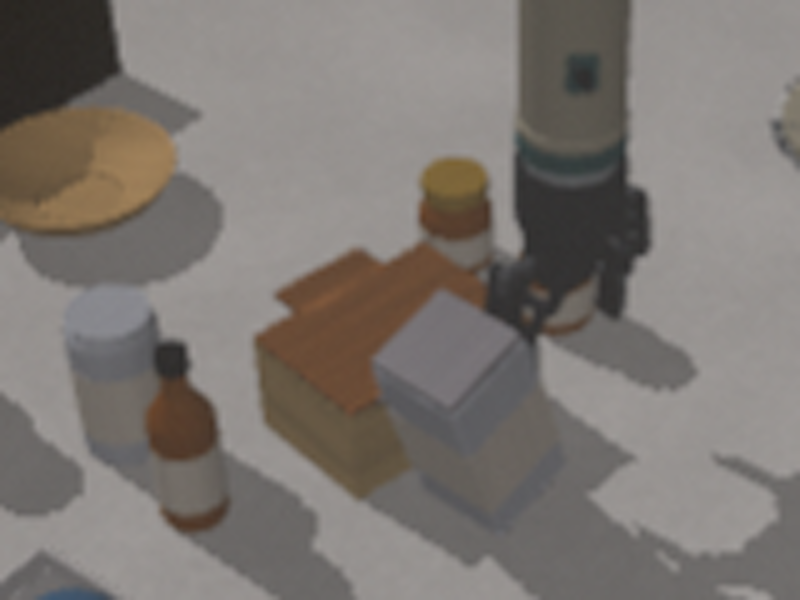

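View pics/w3.png

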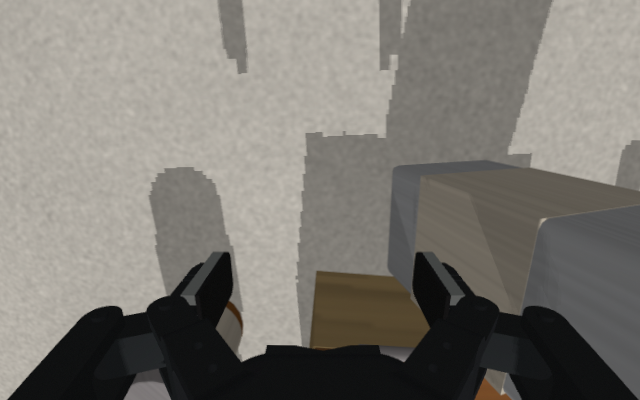

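The tin is tipping: its top leans to about (450,345) in the zoomed view, which means the finger's knuckle touches it too high. I'll back off gently to set it upright.

Emit:
drive_tool --targets '[{"xyz":[-0.3,0.02,0],"twist":0,"hand":1},{"xyz":[-0.3,0.02,0],"twist":0,"hand":1},{"xyz":[-0.3,0.02,0],"twist":0,"hand":1},{"xyz":[-0.3,0.02,0],"twist":0,"hand":1},{"xyz":[-0.3,0.02,0],"twist":0,"hand":1},{"xyz":[-0.3,0.02,0],"twist":0,"hand":1},{"xyz":[-0.3,0.02,0],"twist":0,"hand":1},{"xyz":[-0.5,0.02,0],"twist":0,"hand":1},{"xyz":[-0.5,0.02,0],"twist":0,"hand":1},{"xyz":[-0.5,0.02,0],"twist":0,"hand":1},{"xyz":[-0.5,0.02,0],"twist":0,"hand":1}]'

```text
time_s: 3.98
position: [0.4472, 0.0105, 0.0527]
tcp_rot: [2.28, 2.16, 0.001]
wrist_force: [0.2, 1.0, 0.2]
grip_width: 0.0854
```

Run:
```python
from h import *
w=shot('wrist','w4'); s=shot('scene','s4');t=shot('top','t4')
a=cv2.resize(s['color'][120:240,210:370,::-1],(800,600),interpolation=2)
cv2.imwrite('pics/s4z.png',a)
cv2.imwrite('pics/t4z.png',cv2.resize(t['color'][130:270,300:440,::-1],(600,600),interpolation=2))
```

```text
(no output)
```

View pics/s4z.png

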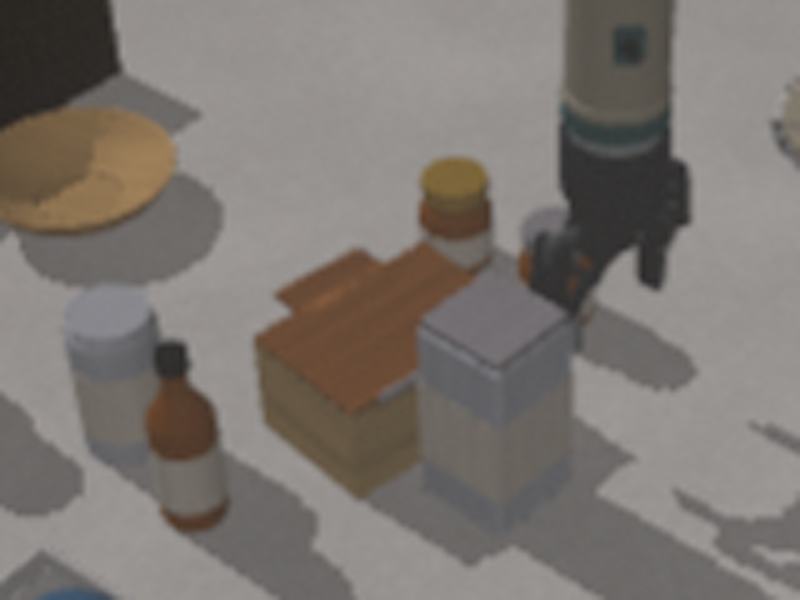

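View pics/t4z.png

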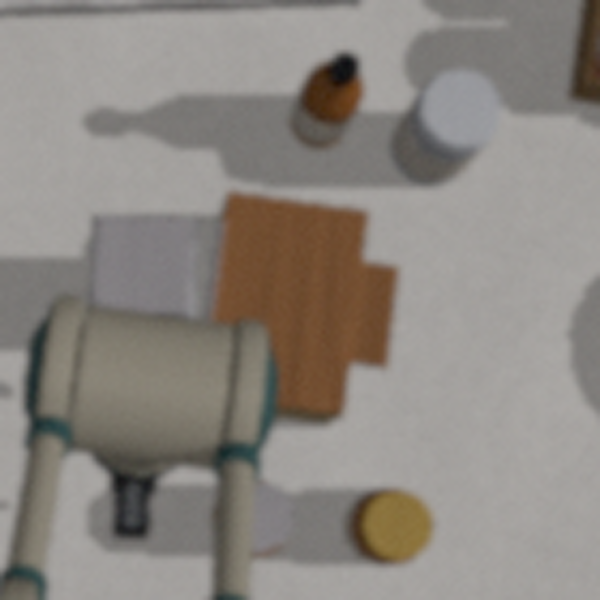

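The tin is upright again at the same spot, and nothing else moved. Next I'll work out the contact height and the fingertip height from the pictures.

```bash
python3 - <<'E'
from h import *
np.set_printoptions(precision=4,suppress=True)
s3=load('s3')
def Y(x,y): return (210+(x+.5)/5-.5,120+(y+.5)/5-.5)
for z in (.16,.165):
  print(z,[onz(s3,Y(*p),z)[:2] for p in [(373,360),(450,411),(530,345),(440,292)]])
print('base far corner',onz(s3,Y(500,528),0), 'top near corner->')
w=load('w2'); st=np.array([.4623,.0101,.0547])
A=rot(w['att']);print('eye-tcp',w['eye']-st,'look',-A[:,2])
for uv in [(231,253),(231,270),(414,253),(414,270),(70,330),(120,310)]:
  e,v=ray(w,uv)
  # plane tool y offset
  off=-.0427 if uv[0]<320 else .0427
  ty=np.array([.9983,-.058,0]); 
  k=(off-(e-st)@ty)/(v@ty); print(uv,'rel tcp',e+k*v-st)
  off=-.057
  k=(off-(e-st)@ty)/(v@ty); print('   if at -57',e+k*v-st)
E
python3 - <<'E'
import cv2,numpy as np
w=cv2.imread('pics/w3.png')[200:400,320:640]
cv2.imwrite('pics/w3z.png',cv2.resize(np.clip(w*2.,0,255).astype(np.uint8),(800,500),interpolation=2))
s=cv2.imread('pics/s2.png')[145:195,300:350]
cv2.imwrite('pics/s2g.png',cv2.resize(np.clip(s*2.,0,255).astype(np.uint8),(600,600),interpolation=2))
E
```

```text
0.16 [array([ 0.6492, -0.028 ]), array([0.6547, 0.0418]), array([0.5743, 0.0412]), array([ 0.5702, -0.0394])]
0.165 [array([ 0.6533, -0.024 ]), array([0.6587, 0.0454]), array([0.5788, 0.0448]), array([ 0.5747, -0.0353])]
base far corner [0.5958 0.0318 0.    ] top near corner->
eye-tcp [0.0035 0.0721 0.1616] look [-0.0094 -0.287  -0.9579]
(231, 253) rel tcp [-0.0423  0.0084  0.029 ]
   if at -57 [-0.0579 -0.0133 -0.0161]
(231, 270) rel tcp [-0.0427  0.0007  0.0314]
   if at -57 [-0.0585 -0.0236 -0.0129]
(414, 253) rel tcp [0.0431 0.0053 0.0325]
   if at -57 [-0.0479  0.1589  0.3292]
(414, 270) rel tcp [ 0.0426 -0.0022  0.0349]
   if at -57 [-0.0473  0.1686  0.326 ]
(70, 330) rel tcp [-0.0405  0.0391  0.1198]
   if at -57 [-0.0555  0.0278  0.1056]
(120, 310) rel tcp [-0.0408  0.034   0.1073]
   if at -57 [-0.0559  0.021   0.0887]
```

View pics/w3z.png

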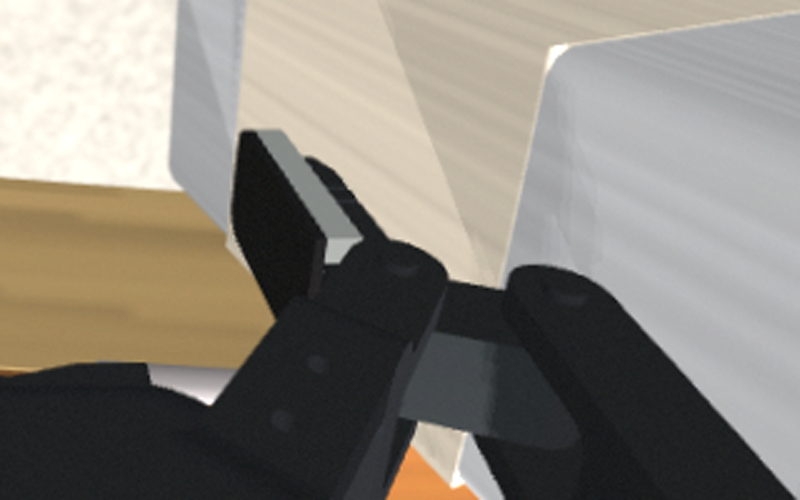

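View pics/s2g.png

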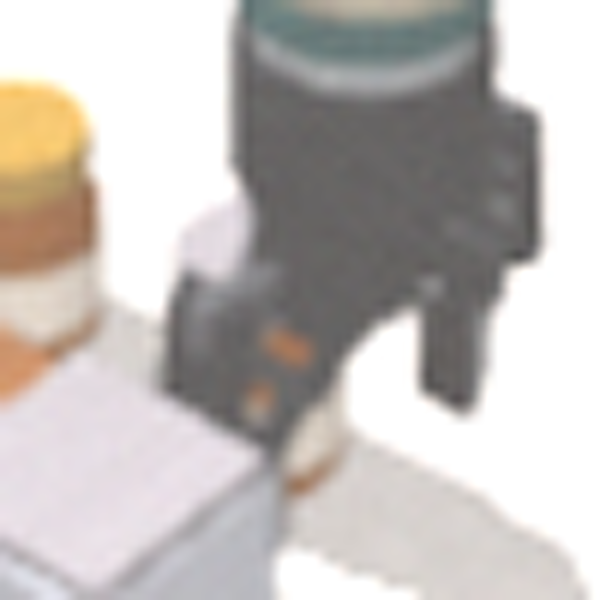

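The contact was the wide outer knuckle, roughly 100 mm above the table. I'll drop the hand so the knuckle contact is much lower, then retry with a short push and check for tilt.

Emit:
drive_tool --targets '[{"xyz":[0,0.1,-1.2],"twist":0,"hand":1},{"xyz":[0,0.1,-1.2],"twist":0,"hand":1},{"xyz":[0,0,-0.5],"twist":0,"hand":1},{"xyz":[0,0,0],"twist":0,"hand":1},{"xyz":[0,0,0],"twist":0,"hand":1}]'

```text
time_s: 4.55
position: [0.4477, 0.0125, 0.0236]
tcp_rot: [-2.281, -2.161, 0.0]
wrist_force: [-0.2, 0.5, 0.9]
grip_width: 0.0851
```

Run:
```python
from h import *
s=shot('scene','s5'); x=arm.sense(); print(x['position'],x['wrist_force'])
a=np.clip(s['color'][145:205,290:350,::-1]*2.,0,255).astype(np.uint8)
cv2.imwrite('pics/s5z.png',cv2.resize(a,(600,600),interpolation=2))
```

```text
[0.44806716 0.01239515 0.02387746] [-0.0261345   0.54194595  0.03327651]
```

View pics/s5z.png

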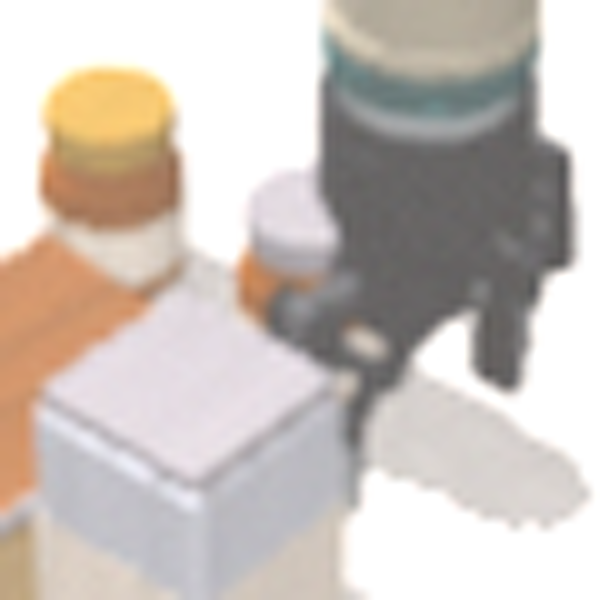

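Run:
```python
from h import *
s=load('s5'); 
for uv in [(340.2,183.2),(346.8,171.5),(346.8,160)]:
  e,v=ray(s,uv)
  for xx in (.39,.40,.375):
    k=(xx-e[0])/v[0]; print(uv,e+k*v)
for z in (0,.01,.02,.03): print(proj(s,(.398,.015,z)),proj(s,(.398,.026,z)))
```

```text
(340.2, 183.2) [0.39       0.01065326 0.04537999]
(340.2, 183.2) [0.4        0.01747201 0.05558847]
(340.2, 183.2) [0.375      0.00042515 0.03006726]
(346.8, 171.5) [0.39       0.0364813  0.11415431]
(346.8, 171.5) [0.4        0.04302761 0.12363738]
(346.8, 171.5) [0.375      0.02666183 0.09992971]
(346.8, 160) [0.39       0.03323157 0.16407871]
(346.8, 160) [0.4        0.03981216 0.17303518]
(346.8, 160) [0.375      0.02336069 0.150644  ]
(np.float64(339.3716944173206), np.float64(193.854741841475)) (np.float64(341.71208640603817), np.float64(195.07241963622033))
(np.float64(339.47931241815087), np.float64(191.88120598999078)) (np.float64(341.8305368024878), np.float64(193.09776683205286))
(np.float64(339.58786261422574), np.float64(189.8900273719787)) (np.float64(341.95001660757447), np.float64(191.1053975666815))
(np.float64(339.69735668509435), np.float64(187.88097697519686)) (np.float64(342.07053876398714), np.float64(189.09508099139845))
```

Run:
```python
from h import *
s=load('s5'); 
e,v=ray(s,(324.9,195.2))
for yy in (.001,.012,.023): print(e+(yy-e[1])/v[1]*v)
for f in ['s5']:
  im=s['color'][130:210,280:370,::-1]; a=np.clip((im/255.)**.5*255,0,255).astype(np.uint8); a=cv2.resize(a,(675,600),interpolation=0)
  cv2.imwrite('pics/s5n.png',a)
```

```text
[0.4703652  0.001      0.03579993]
[0.48491251 0.012      0.05218659]
[0.49945981 0.023      0.06857324]
```

View pics/s5n.png

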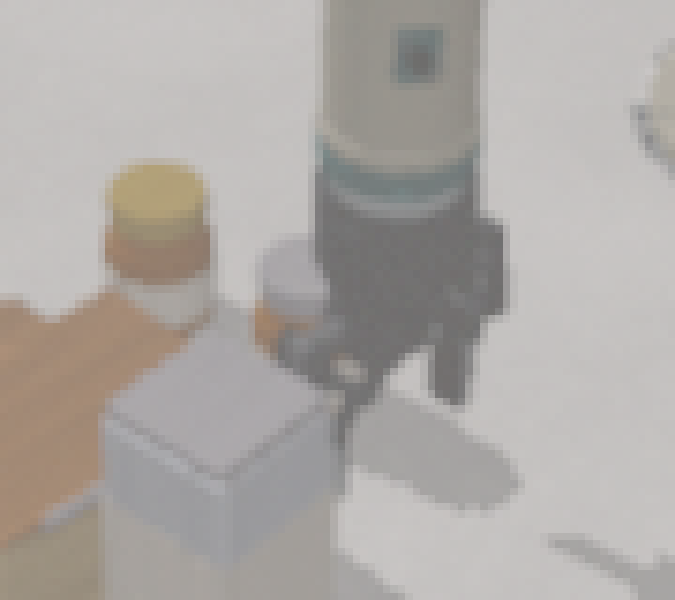

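Emit:
drive_tool --targets '[{"xyz":[0,0,-0.3],"twist":0,"hand":1},{"xyz":[0,0,-0.3],"twist":0,"hand":1},{"xyz":[0,0,-0.3],"twist":0,"hand":1},{"xyz":[0,0,0],"twist":0,"hand":1},{"xyz":[0,0,0],"twist":0,"hand":1}]'

```text
time_s: 5.02
position: [0.4474, 0.0125, 0.0145]
tcp_rot: [-2.28, -2.16, 0.0]
wrist_force: [0.1, -1.1, 0.3]
grip_width: 0.0854
```

Run:
```python
from h import *
s=shot('wrist','w6'); x=arm.sense(); print(x['position'],x['wrist_force'])
a=np.clip((s['color'][:,:,::-1]/255.)**.5*255,0,255).astype(np.uint8)
cv2.imwrite('pics/w6z.png',cv2.resize(a[180:380,140:480],(800,471),interpolation=2))
```

```text
[0.44748972 0.01250565 0.01456913] [0.12024108 0.72419685 0.58363145]
```

View pics/w6z.png

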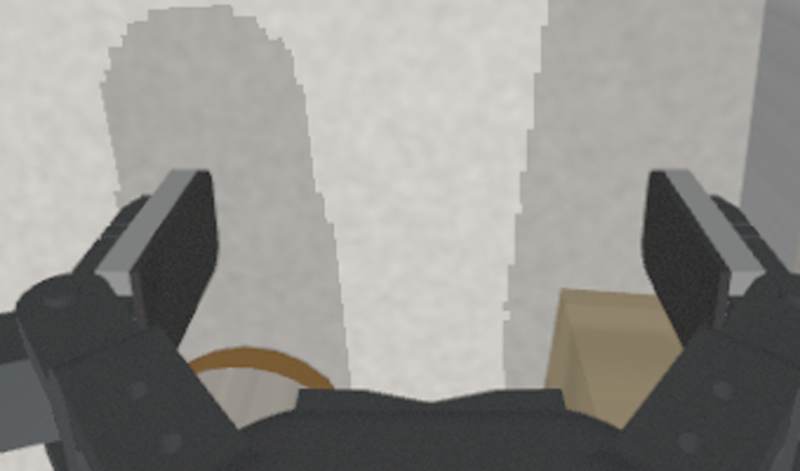

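Emit:
drive_tool --targets '[{"xyz":[0,0,-0.3],"twist":0,"hand":1},{"xyz":[0,0,-0.3],"twist":0,"hand":1},{"xyz":[0.5,0,0],"twist":0,"hand":1},{"xyz":[0.5,0,0],"twist":0,"hand":1},{"xyz":[0.4,0,0],"twist":0,"hand":1},{"xyz":[0.3,0,0],"twist":0,"hand":1},{"xyz":[0.3,0,0],"twist":0,"hand":1},{"xyz":[0.3,0,0],"twist":0,"hand":1},{"xyz":[0.3,0,0],"twist":0,"hand":1},{"xyz":[0.3,0,0],"twist":0,"hand":1}]'

```text
time_s: 5.9
position: [0.477, 0.0125, 0.0087]
tcp_rot: [2.28, 2.16, 0.0]
wrist_force: [-0.2, -1.5, 1.0]
grip_width: 0.0853
```

Run:
```python
from h import *
s=shot('scene','s7'); x=arm.sense(); print(x['position'],x['wrist_force'])
a=np.clip((s['color'][:,:,::-1]/255.)**.5*255,0,255).astype(np.uint8)
cv2.imwrite('pics/s7z.png',cv2.resize(a[120:240,210:370],(800,600),interpolation=2))
```

```text
[0.47809589 0.01239638 0.00878128] [ 0.53418895 -0.23955479  0.61560647]
```

View pics/s7z.png

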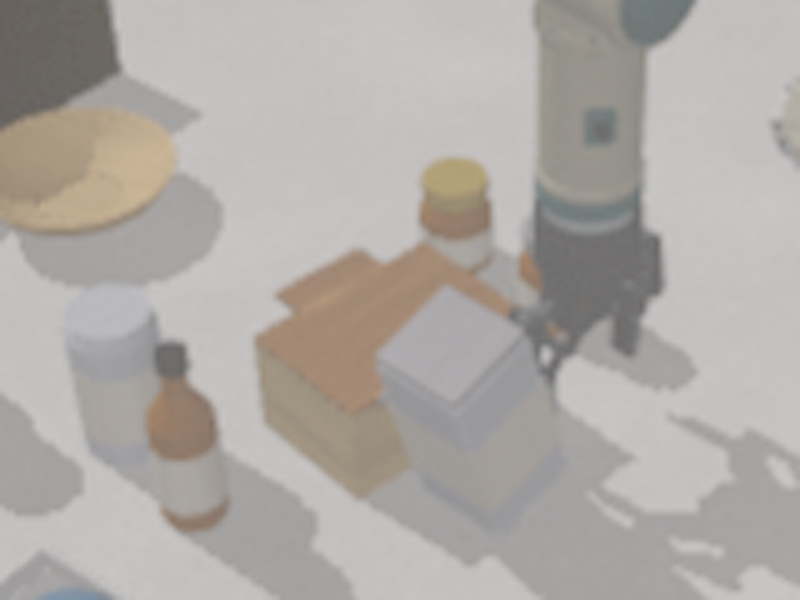

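It is tipping again (top at about (455,345)), so I'll back off and work out what actually touches it.

Emit:
drive_tool --targets '[{"xyz":[-0.3,0,0],"twist":0,"hand":1},{"xyz":[-0.3,0,0],"twist":0,"hand":1},{"xyz":[-0.3,0,0],"twist":0,"hand":1},{"xyz":[-0.3,0,0],"twist":0,"hand":1},{"xyz":[-0.3,0,0],"twist":0,"hand":1},{"xyz":[-0.3,0,0],"twist":0,"hand":1},{"xyz":[-0.3,0,0],"twist":0,"hand":1},{"xyz":[-0.3,0,0],"twist":0,"hand":1},{"xyz":[-0.3,0,0],"twist":0,"hand":1},{"xyz":[-0.5,0,0],"twist":0,"hand":1},{"xyz":[-0.5,0,0],"twist":0,"hand":1}]'

```text
time_s: 6.87
position: [0.4395, 0.0125, 0.0087]
tcp_rot: [2.28, 2.16, 0.001]
wrist_force: [-0.1, -0.4, 0.3]
grip_width: 0.0856
```

Run:
```python
from h import *
w=load('w6'); tcp=np.array([.4475,.0125,.01457]); tx=np.array([.058,.998,0]);ty=np.array([.998,-.058,0])
im=w['color'][:,:,::-1].copy()
for c,z in (((0,0,255),-.014),((0,255,0),0.),((255,0,0),.03),((0,255,255),.05)):
  for sy in (-.0427,.0427):
    for sx in (-.011,.011):
      p=proj(w,tcp+ty*sy+tx*sx+np.array([0,0,z])); print(z,sy,sx,np.round(p,1))
      cv2.circle(im,(int(p[0]),int(p[1])),3,c,-1)
cv2.imwrite('pics/w6p.png',im)
s=shot('scene','s8');a=np.clip((s['color'][:,:,::-1]/255.)**.5*255,0,255).astype(np.uint8)
cv2.imwrite('pics/s8z.png',cv2.resize(a[120:240,210:370],(800,600),interpolation=2))
```

```text
-0.014 -0.0427 -0.011 [252.7 246.3]
-0.014 -0.0427 0.011 [250.4 212.8]
-0.014 0.0427 -0.011 [390.3 246.8]
-0.014 0.0427 0.011 [392.8 213.3]
0.0 -0.0427 -0.011 [247.5 256.8]
0.0 -0.0427 0.011 [244.8 221.1]
0.0 0.0427 -0.011 [395.3 257.3]
0.0 0.0427 0.011 [398.2 221.6]
0.03 -0.0427 -0.011 [233.4 285.3]
0.03 -0.0427 0.011 [229.5 243.9]
0.03 0.0427 -0.011 [409.  285.9]
0.03 0.0427 0.011 [413.2 244.6]
0.05 -0.0427 -0.011 [220.8 311. ]
0.05 -0.0427 0.011 [215.5 264.9]
0.05 0.0427 -0.011 [421.3 311.7]
0.05 0.0427 0.011 [426.9 265.6]
```

View pics/w6p.png

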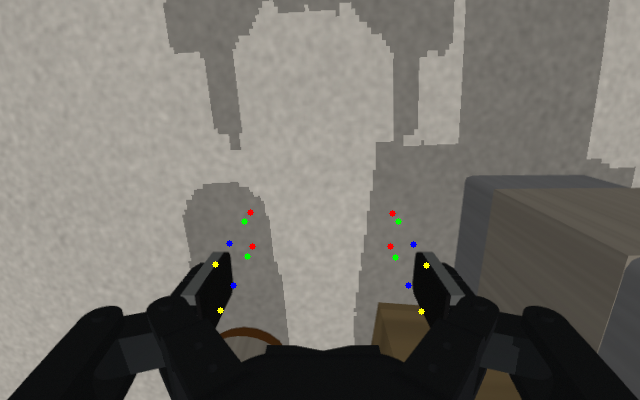

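View pics/s8z.png

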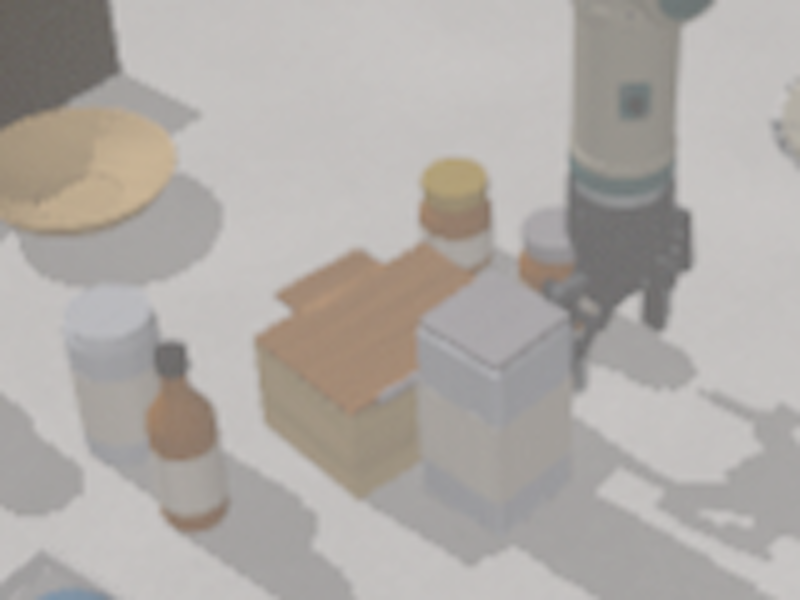

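Emit:
drive_tool --targets '[{"xyz":[0,0,-0.2],"twist":0,"hand":1},{"xyz":[0,0,-0.2],"twist":0,"hand":1},{"xyz":[0,0,-0.2],"twist":0,"hand":1},{"xyz":[0,0,0],"twist":0,"hand":1}]'

```text
time_s: 7.25
position: [0.4395, 0.0125, 0.0022]
tcp_rot: [-2.28, -2.16, 0.0]
wrist_force: [-0.8, -0.9, -0.7]
grip_width: 0.0851
```

Emit:
drive_tool --targets '[{"xyz":[0,0,-0.2],"twist":0,"hand":1},{"xyz":[0,0,-0.1],"twist":0,"hand":1},{"xyz":[0,0,0],"twist":0,"hand":1}]'

```text
time_s: 7.5
position: [0.4395, 0.0125, -0.0007]
tcp_rot: [-2.28, -2.16, 0.0]
wrist_force: [0.2, -0.2, 0.0]
grip_width: 0.0856
```

Emit:
drive_tool --targets '[{"xyz":[0,0,-0.2],"twist":0,"hand":1},{"xyz":[0,0,-0.2],"twist":0,"hand":1},{"xyz":[0,0,0],"twist":0,"hand":1}]'

```text
time_s: 7.75
position: [0.4393, 0.0125, -0.0047]
tcp_rot: [-2.28, -2.16, 0.001]
wrist_force: [0.0, -0.1, -0.9]
grip_width: 0.0852
```

Emit:
drive_tool --targets '[{"xyz":[0,0,-0.2],"twist":0,"hand":1},{"xyz":[0,0,-0.2],"twist":0,"hand":1},{"xyz":[0,0,0],"twist":0,"hand":1}]'

```text
time_s: 8.0
position: [0.4393, 0.0125, -0.0087]
tcp_rot: [-2.28, -2.16, 0.001]
wrist_force: [-1.1, 0.1, 0.1]
grip_width: 0.0854
```

Run:
```python
from h import *
s=shot('wrist','w9'); s=shot('scene','s9');a=np.clip((s['color'][:,:,::-1]/255.)**.5*255,0,255).astype(np.uint8)
cv2.imwrite('pics/s9z.png',cv2.resize(a[120:240,210:370],(800,600),interpolation=2))
```

```text
(no output)
```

View pics/w9.png

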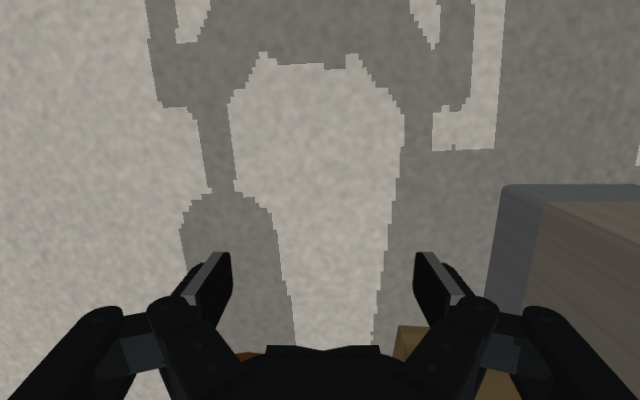

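View pics/s9z.png

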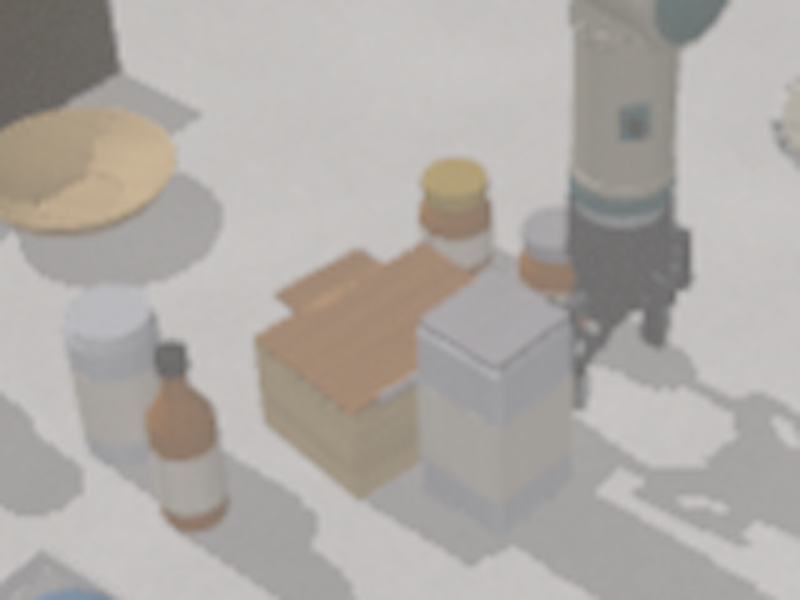

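No table contact down to TCP −9 mm, and the finger shadows (tip at (222,190)) still sit well away from the fingertips (230,253). So the open tips stand about 25–30 mm above the reported TCP. I'll go lower in small steps.

Emit:
drive_tool --targets '[{"xyz":[0,0,-0.2],"twist":0,"hand":1},{"xyz":[0,0,-0.2],"twist":0,"hand":1},{"xyz":[0,0,-0.1],"twist":0,"hand":1},{"xyz":[0,0,0],"twist":0,"hand":1}]'

```text
time_s: 8.43
position: [0.4393, 0.0125, -0.0136]
tcp_rot: [-2.28, -2.16, 0.001]
wrist_force: [-0.1, -0.1, 0.3]
grip_width: 0.0854
```

Emit:
drive_tool --targets '[{"xyz":[0,0,-0.2],"twist":0,"hand":1},{"xyz":[0,0,-0.2],"twist":0,"hand":1},{"xyz":[0,0,0],"twist":0,"hand":1}]'

```text
time_s: 8.68
position: [0.4393, 0.0125, -0.0177]
tcp_rot: [-2.28, -2.16, 0.001]
wrist_force: [-0.3, 0.2, 0.5]
grip_width: 0.0854
```

Run:
```python
from h import *
s=shot('wrist','w10');x=arm.sense();print(x['position'],x['wrist_force'])
```

```text
[ 0.4393068   0.01251483 -0.01760052] [ 0.55661503 -0.62336007  0.62850955]
```

View pics/w10.png

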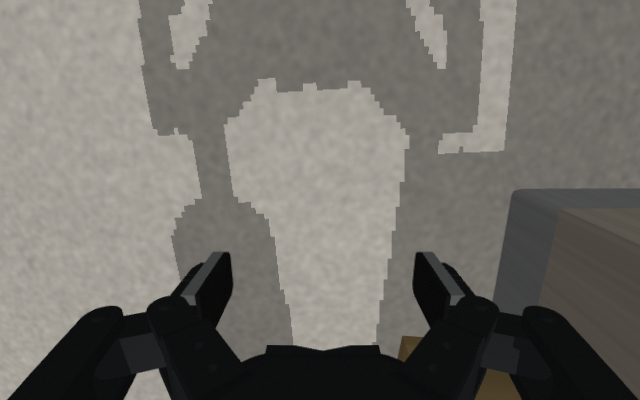

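Emit:
drive_tool --targets '[{"xyz":[0,0,-0.2],"twist":0,"hand":1},{"xyz":[0,0,-0.2],"twist":0,"hand":1},{"xyz":[0,0,0],"twist":0,"hand":1}]'

```text
time_s: 8.98
position: [0.4392, 0.0125, -0.0217]
tcp_rot: [-2.28, -2.16, 0.001]
wrist_force: [-0.3, 0.7, 0.2]
grip_width: 0.0856
```

Emit:
drive_tool --targets '[{"xyz":[0.5,0,0],"twist":0,"hand":1},{"xyz":[0.5,0,0],"twist":0,"hand":1},{"xyz":[0.4,0,0],"twist":0,"hand":1},{"xyz":[0.4,0,0],"twist":0,"hand":1},{"xyz":[0.4,0,0],"twist":0,"hand":1},{"xyz":[0.3,0,0],"twist":0,"hand":1},{"xyz":[0.3,0,0],"twist":0,"hand":1},{"xyz":[0.3,0,0],"twist":0,"hand":1}]'

```text
time_s: 9.65
position: [0.4705, 0.0126, -0.0215]
tcp_rot: [-2.28, -2.16, 0.001]
wrist_force: [-1.5, 0.4, 0.9]
grip_width: 0.0856
```

Run:
```python
from h import *
x=arm.sense();print(x['position'],x['wrist_force'])
s=shot('scene','s11');a=np.clip((s['color'][:,:,::-1]/255.)**.5*255,0,255).astype(np.uint8)
cv2.imwrite('pics/s11z.png',cv2.resize(a[120:240,210:370],(800,600),interpolation=2))
```

```text
[ 0.47049134  0.01255052 -0.02150179] [-1.4803731   0.44180173  0.93809316]
```

View pics/s11z.png

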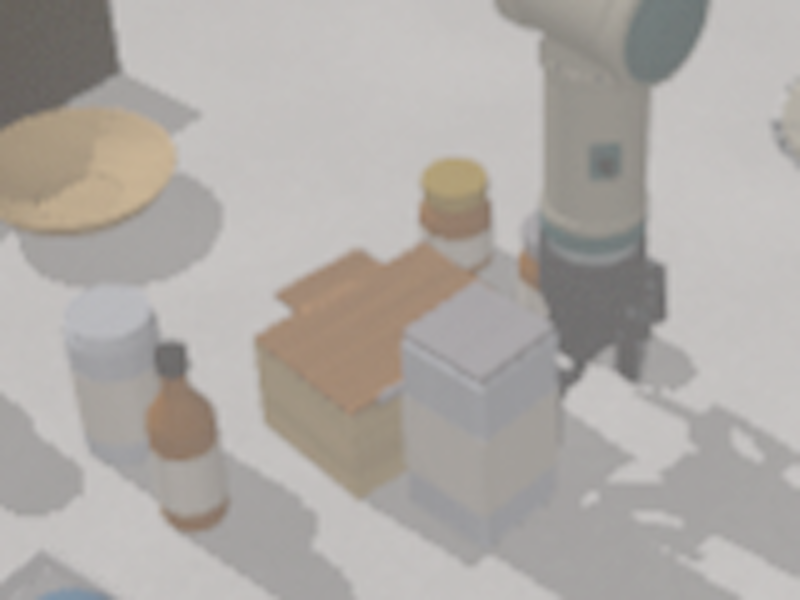

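It slides upright now: the base corner moved to (485,545) and the edges are still vertical. I'll continue.

Emit:
drive_tool --targets '[{"xyz":[0.4,-0.02,0],"twist":0,"hand":1},{"xyz":[0.4,-0.02,0],"twist":0,"hand":1},{"xyz":[0.4,-0.02,0],"twist":0,"hand":1},{"xyz":[0.4,-0.02,0],"twist":0,"hand":1},{"xyz":[0.4,-0.02,0],"twist":0,"hand":1},{"xyz":[0.4,-0.02,0],"twist":0,"hand":1},{"xyz":[0.4,-0.02,0],"twist":0,"hand":1},{"xyz":[0.4,-0.02,0],"twist":0,"hand":1},{"xyz":[0.4,-0.02,0],"twist":0,"hand":1},{"xyz":[0.4,-0.02,0],"twist":0,"hand":1}]'

```text
time_s: 10.53
position: [0.5109, 0.0105, -0.0214]
tcp_rot: [2.281, 2.161, 0.0]
wrist_force: [-2.3, 0.0, 0.1]
grip_width: 0.0858
```

Run:
```python
from h import *
s=shot('scene','s12');a=np.clip((s['color'][:,:,::-1]/255.)**.5*255,0,255).astype(np.uint8)
cv2.imwrite('pics/s12z.png',cv2.resize(a[120:240,210:370],(800,600),interpolation=2))
```

```text
(no output)
```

View pics/s12z.png

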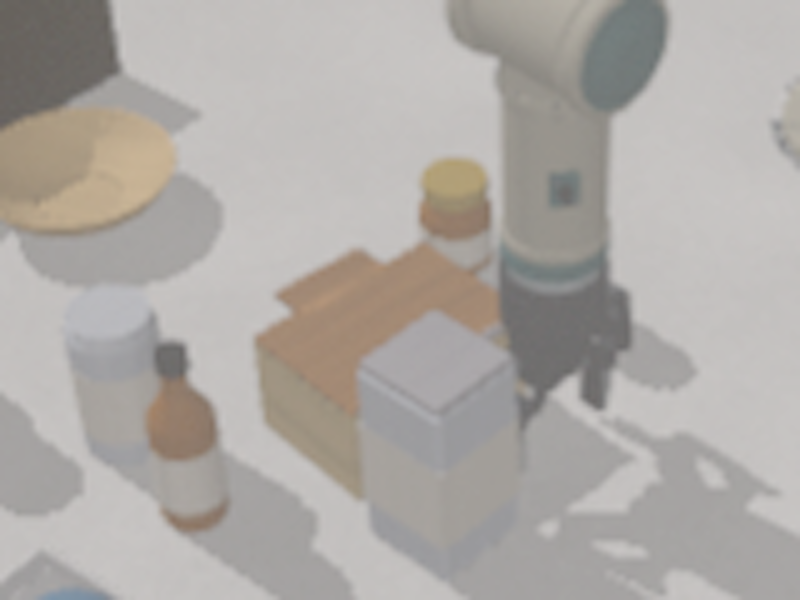

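Run:
```python
from h import *
np.set_printoptions(precision=4,suppress=True)
s=load('s12')
def Y(x,y): return (210+(x+.5)/5-.5,120+(y+.5)/5-.5)
P=np.array([onz(s,Y(*p),.16) for p in [(357,368),(442,414),(517,355),(436,312)]]);print(P,P.mean(0))
print(onz(s,Y(449,573),0),onz(s,Y(522,512),0))
C=np.array([.549,-.105]);ex=np.array([.135,.991]);ey=np.array([-.991,.135])
for p in P: print((p[:2]-C)@ex,(p[:2]-C)@ey)
```

```text
[[ 0.6614 -0.0308  0.16  ]
 [ 0.6599  0.0397  0.16  ]
 [ 0.5873  0.0409  0.16  ]
 [ 0.5876 -0.0279  0.16  ]] [0.624  0.0055 0.16  ]
[0.6504 0.0317 0.    ] [0.5741 0.0339 0.    ]
0.08874571830256095 -0.10138444147131702
0.15842320936587798 -0.09039813612887218
0.14974410768631502 -0.018215448081037332
0.0816085857198799 -0.02779512267690336
```

Emit:
drive_tool --targets '[{"xyz":[0.4,-0.02,0],"twist":0,"hand":1},{"xyz":[0.4,-0.02,0],"twist":0,"hand":1},{"xyz":[0.4,-0.02,0],"twist":0,"hand":1},{"xyz":[0.4,-0.02,0],"twist":0,"hand":1},{"xyz":[0.4,-0.02,0],"twist":0,"hand":1},{"xyz":[0.4,-0.02,0],"twist":0,"hand":1},{"xyz":[0.4,-0.02,0],"twist":0,"hand":1},{"xyz":[0.4,-0.02,0],"twist":0,"hand":1},{"xyz":[0.4,-0.02,0],"twist":0,"hand":1},{"xyz":[0.4,-0.02,0],"twist":0,"hand":1},{"xyz":[0.4,-0.02,0],"twist":0,"hand":1}]'

```text
time_s: 11.5
position: [0.5549, 0.0083, -0.0214]
tcp_rot: [2.281, 2.161, 0.0]
wrist_force: [-1.6, -0.8, 0.0]
grip_width: 0.0855
```

Run:
```python
from h import *
s=shot('scene','s13');a=np.clip((s['color'][:,:,::-1]/255.)**.5*255,0,255).astype(np.uint8)
cv2.imwrite('pics/s13z.png',cv2.resize(a[120:240,210:370],(800,600),interpolation=2))
```

```text
(no output)
```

View pics/s13z.png

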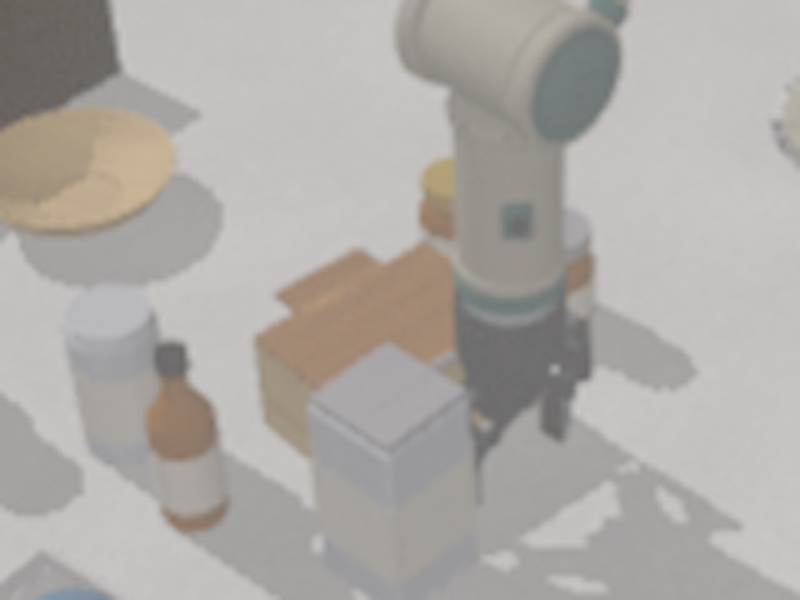

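The tin is still upright, top centre about (390,395), and clear of the sauce. A final stretch of 44 mm remains.

Emit:
drive_tool --targets '[{"xyz":[0.4,-0.02,0],"twist":0,"hand":1},{"xyz":[0.4,-0.02,0],"twist":0,"hand":1},{"xyz":[0.4,-0.02,0],"twist":0,"hand":1},{"xyz":[0.4,-0.02,0],"twist":0,"hand":1},{"xyz":[0.4,-0.02,0],"twist":0,"hand":1},{"xyz":[0.4,-0.02,0],"twist":0,"hand":1},{"xyz":[0.4,-0.02,0],"twist":0,"hand":1},{"xyz":[0.4,-0.02,0],"twist":0,"hand":1},{"xyz":[0.4,-0.02,0],"twist":0,"hand":1},{"xyz":[0.3,-0.02,0],"twist":0,"hand":1},{"xyz":[0.3,-0.02,0],"twist":0,"hand":1},{"xyz":[0.2,0,0],"twist":0,"hand":1},{"xyz":[-0.3,0,0],"twist":0,"hand":1},{"xyz":[-0.5,0,0],"twist":0,"hand":1},{"xyz":[-1,0,0],"twist":0,"hand":1},{"xyz":[-1,0,0],"twist":0,"hand":1}]'

```text
time_s: 12.88
position: [0.5696, 0.0061, -0.0213]
tcp_rot: [2.28, 2.161, 0.0]
wrist_force: [-0.9, -0.1, -0.2]
grip_width: 0.0858
```

Run:
```python
from h import *
s=shot('scene','s14');a=np.clip((s['color'][:,:,::-1]/255.)**.5*255,0,255).astype(np.uint8)
cv2.imwrite('pics/s14z.png',cv2.resize(a[140:260,210:370],(800,600),interpolation=2))
s=shot('top','t14');a=np.clip((s['color'][:,:,::-1]/255.)**.5*255,0,255).astype(np.uint8)
cv2.imwrite('pics/t14z.png',cv2.resize(a[130:270,300:440],(600,600),interpolation=2))
```

```text
(no output)
```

View pics/s14z.png

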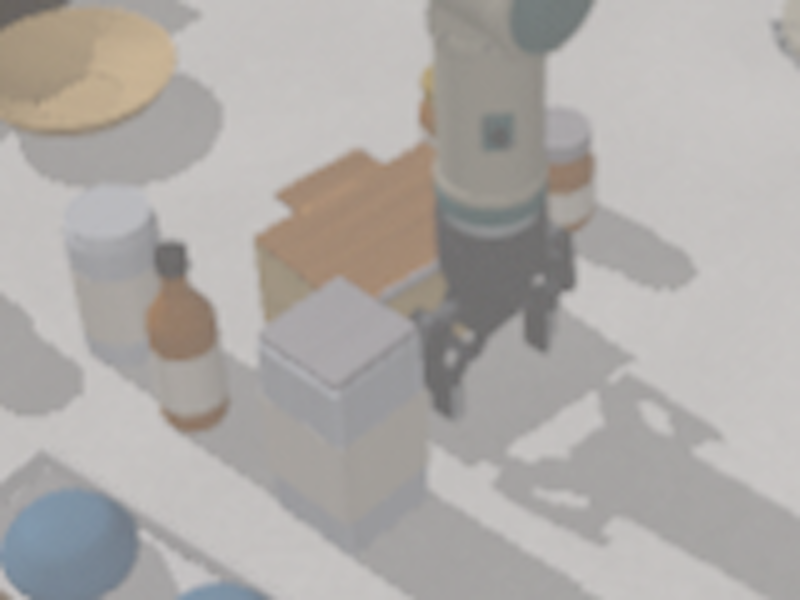

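View pics/t14z.png

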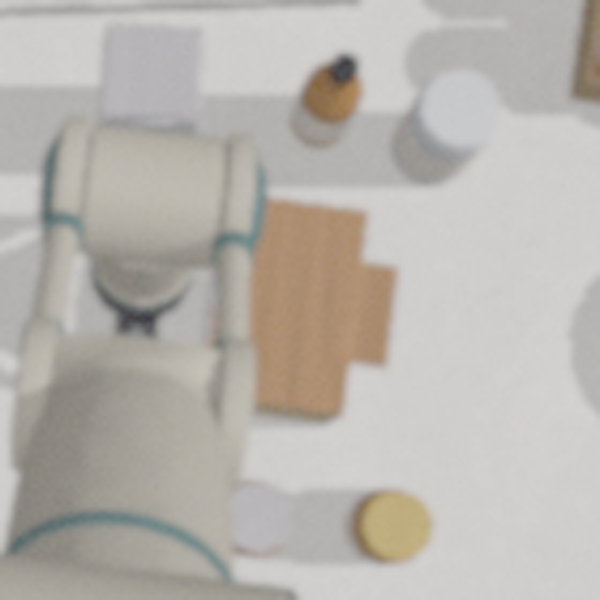

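The tin now stands upright well past the bin's far side: its top is at about (150,75) in the top zoom, and the bin's far edge is at row 200. I'll raise the hand, shut the fingers, and go round to the front.

Emit:
drive_tool --targets '[{"xyz":[-0.5,0,2],"twist":0,"hand":1},{"xyz":[0,0,3.5],"twist":0,"hand":1},{"xyz":[0,0,4],"twist":0,"hand":1},{"xyz":[0,0,4],"twist":0,"hand":1},{"xyz":[0,0,4],"twist":0,"hand":1},{"xyz":[0,0,4],"twist":0,"hand":1},{"xyz":[0,0,2],"twist":0,"hand":0},{"xyz":[-0.4,-2.8,0],"twist":-0.01,"hand":0},{"xyz":[-0.4,-3,0],"twist":-0.01,"hand":0},{"xyz":[-0.4,-3,0],"twist":-0.01,"hand":0},{"xyz":[-0.4,-3,0],"twist":-0.01,"hand":0},{"xyz":[-0.4,-3,0],"twist":-0.01,"hand":0},{"xyz":[-0.4,-3,0],"twist":-0.01,"hand":0},{"xyz":[-0.4,-3,0],"twist":-0.01,"hand":0},{"xyz":[-0.3,-2.6,0],"twist":-0.007,"hand":0},{"xyz":[0,0,0],"twist":0,"hand":0},{"xyz":[0,0,0],"twist":0,"hand":0}]'

```text
time_s: 14.4
position: [0.5341, -0.2291, 0.2134]
tcp_rot: [-2.365, -2.068, -0.0]
wrist_force: [0.1, 0.1, -0.0]
grip_width: -0.0002
```

Run:
```python
from h import *
np.set_printoptions(precision=4,suppress=True)
x=arm.sense();print(x['position'],rot(x['tcp_rot'])[:,0],x['wrist_force'],x['qpos'],x['grip_width'])
s=shot('wrist','w15')
s=shot('scene','s15');a=np.clip((s['color'][:,:,::-1]/255.)**.5*255,0,255).astype(np.uint8)
cv2.imwrite('pics/s15z.png',cv2.resize(a[120:240,190:350],(800,600),interpolation=2))
s=shot('top','t15');a=np.clip((s['color'][:,:,::-1]/255.)**.5*255,0,255).astype(np.uint8)
cv2.imwrite('pics/t15z.png',cv2.resize(a[130:270,300:440],(600,600),interpolation=2))
```

```text
[ 0.5341 -0.2291  0.2134] [0.1333 0.9911 0.0003] [ 0.0846  0.0694 -0.0494] [-0.5251  0.2847  1.4903  0.0003  1.3666 -0.3915] -0.00023175042908041648
```

View pics/s15z.png

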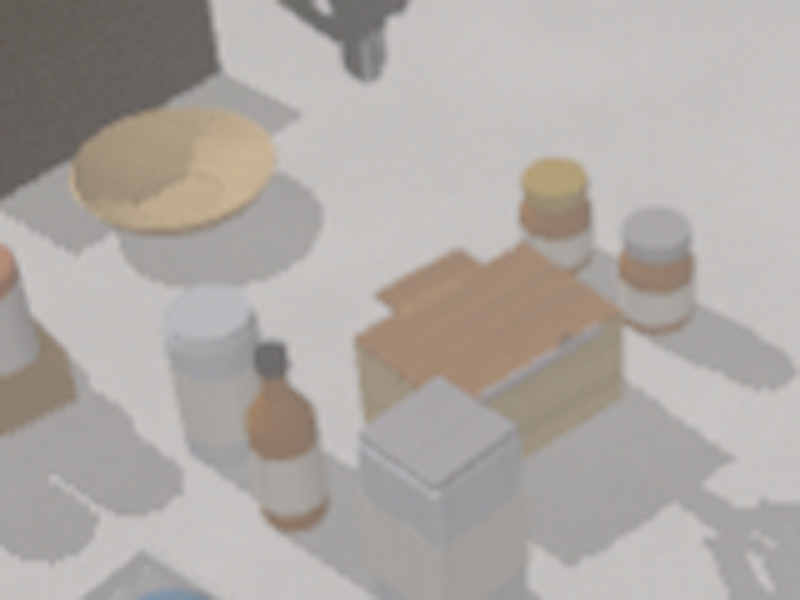

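View pics/t15z.png

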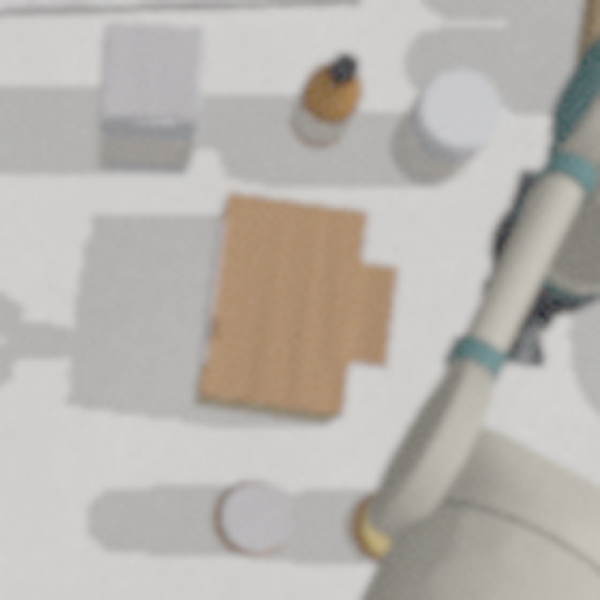

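View pics/w15.png

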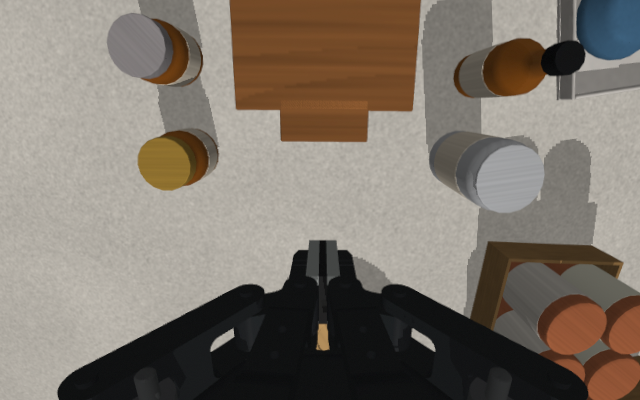

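Run:
```python
from h import *
np.set_printoptions(precision=4,suppress=True)
t=load('t15');s=load('s15');w=load('w15')
def Z(x,y): q=600/140; return (300+(x+.5)/q-.5,130+(y+.5)/q-.5)
C=np.array([.549,-.105]);ex=np.array([.135,.991]);ey=np.array([-.991,.135])
for p,z in [((104,24),.16),((201,26),.16),((197,122),.16),((103,120),.16),((190,171),0),((101,168),0)]:
  q=onz(t,Z(*p),z); print(q,(q[:2]-C)@ex,(q[:2]-C)@ey)
def Y(x,y): return (190+(x+.5)/5-.5,120+(y+.5)/5-.5)
print('tab in wrist'); tcp=np.array([.5341,-.2291,.2134])
for p in [(280,142),(367,142),(281,103),(236,109),(414,110)]:
  q=onz(w,p,.086); print(q,(q[:2]-C)@ex,(q[:2]-C)@ey)
def tri(d1,a,d2,b):
    e1,v1=ray(d1,a);e2,v2=ray(d2,b);A=np.c_[v1,-v2];k=np.linalg.lstsq(A,e2-e1,rcond=None)[0]
    return (e1+k[0]*v1+e2+k[1]*v2)/2-tcp, np.linalg.norm(e1+k[0]*v1-e2-k[1]*v2)
print('tip',tri(w,(322,241),s,Y(372,72)),tri(w,(322,241),s,Y(362,80)))
for z in (-.014,0,.012,.02): print(z,'wrist',proj(w,tcp+np.array([.0015,.011,z])),'scene',[ (5*(np.array(proj(s,tcp+np.array([.0015,yy,z])))-[190,120])) for yy in (.011,-.011)])
# tab tri
print('tab far corner',tri(w,(367,142),s,Y(377,296))[0]+tcp,'near',tri(w,(280,142),s,Y(458,250))[0]+tcp)
```

```text
[0.7458 0.0325 0.16  ] 0.1628415422925395 -0.17644523360183437
[ 0.7444 -0.0388  0.16  ] 0.09201141223878294 -0.18474582780398383
[ 0.6715 -0.0353  0.16  ] 0.08565420340820586 -0.11200821837072855
[0.6728 0.0331 0.16  ] 0.15360407617977948 -0.10408181722890326
[ 0.6759 -0.0399  0.    ] 0.08162604482787648 -0.11698009020323637
[ 0.6783  0.0339 -0.    ] 0.15507212940865547 -0.10935662808730362
tab in wrist
[ 0.5016 -0.1833  0.086 ] -0.084048022357242 0.03643600464362875
[ 0.5812 -0.1941  0.086 ] -0.08393584061035943 -0.04390062000602108
[ 0.5083 -0.1493  0.086 ] -0.04941645658951786 0.034343408307847385
[ 0.4672 -0.1488  0.086 ] -0.05443925770270809 0.07513806286174295
[ 0.6261 -0.1711  0.086 ] -0.05505671054118144 -0.08528040080016448
tip (array([0.0026, 0.0116, 0.0295]), np.float64(0.0015898266834421548)) (array([0.0034, 0.0049, 0.0196]), np.float64(0.006649054700134506))
-0.014 wrist (np.float64(321.19761463472526), np.float64(213.03972575758584)) scene [array([376.8477, 121.3946]), array([354.6022, 110.2338])]
0 wrist (np.float64(321.1145347874438), np.float64(221.3261976620936)) scene [array([375.1898, 104.8637]), array([352.8102,  93.7501])]
0.012 wrist (np.float64(321.0324132342482), np.float64(229.52373648226813)) scene [array([373.7519,  90.5192]), array([351.2562,  79.4479])]
0.02 wrist (np.float64(320.97090398847246), np.float64(235.6680620431482)) scene [array([372.7845,  80.8649]), array([350.2109,  69.8228])]
tab far corner [ 0.5802 -0.1928  0.0834] near [ 0.5008 -0.1837  0.0814]
```

The tin's nearest corner is 24 mm beyond the bin's side (bin y −0.104 against −0.080). The tab's free edge is at bin x −0.084, about 0.083 high. The shut tips measure about 22 mm above the reported TCP, not 14 mm below it, so I'll use the measured value. The plan is to put the tips about 20 mm below the tab, then close the 30 mm gap.

Emit:
drive_tool --targets '[{"xyz":[0,0,-3],"twist":0,"hand":0},{"xyz":[0,0,-3.5],"twist":0,"hand":0},{"xyz":[0,0,-3.5],"twist":0,"hand":0},{"xyz":[0,0,-3.5],"twist":0,"hand":0},{"xyz":[0,0,-2.5],"twist":0,"hand":0},{"xyz":[0,0,-1.5],"twist":0,"hand":0},{"xyz":[0.1,0.6,0],"twist":0,"hand":0},{"xyz":[0.1,0.6,0],"twist":0,"hand":0},{"xyz":[0.1,0.6,0],"twist":0,"hand":0},{"xyz":[0,0,0],"twist":0,"hand":0}]'

```text
time_s: 15.38
position: [0.5389, -0.2085, 0.0404]
tcp_rot: [2.358, 2.072, 0.003]
wrist_force: [-0.1, 0.1, -0.2]
grip_width: -0.0002
```

Run:
```python
from h import *
x=arm.sense();print(x['position'],x['wrist_force'])
s=shot('wrist','w16')
s=shot('scene','s16');a=np.clip((s['color'][:,:,::-1]/255.)**.5*255,0,255).astype(np.uint8)
cv2.imwrite('pics/s16z.png',cv2.resize(a[110:215,200:340],(800,600),interpolation=2))
```

```text
[ 0.53891137 -0.20848384  0.04038867] [-0.11641077  0.07364388 -0.20001047]
```

View pics/s16z.png

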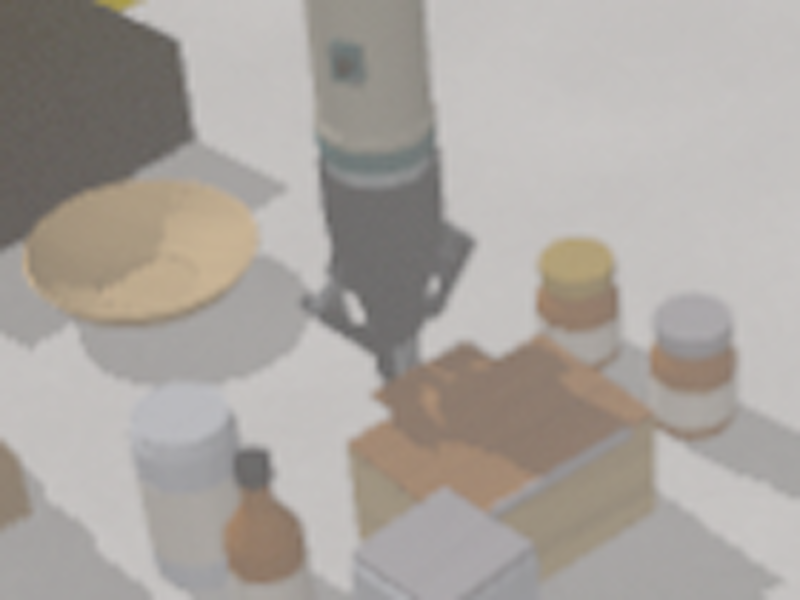

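View pics/w16.png

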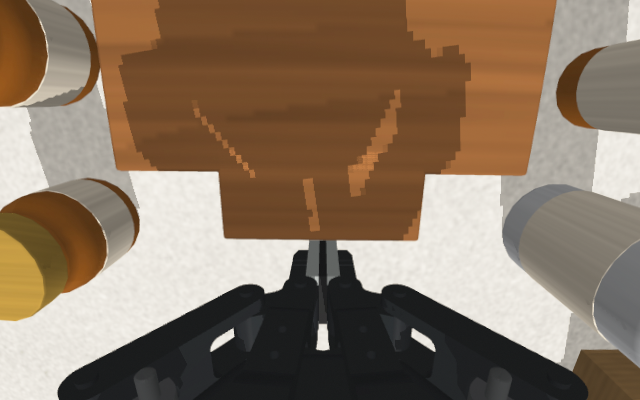

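The wrist view shows the shut fingertips centred on the tab (tips at (322,240), tab spanning 225–420). I'll approach until light contact.

Emit:
drive_tool --targets '[{"xyz":[0.03,0.2,0],"twist":0,"hand":0},{"xyz":[0.03,0.2,0],"twist":0,"hand":0},{"xyz":[0.03,0.2,0],"twist":0,"hand":0},{"xyz":[0,0,0],"twist":0,"hand":0}]'

```text
time_s: 15.82
position: [0.5384, -0.2037, 0.0388]
tcp_rot: [2.362, 2.071, 0.0]
wrist_force: [-0.2, -0.6, -0.1]
grip_width: 0.0001
```

Emit:
drive_tool --targets '[{"xyz":[0.02,0.15,0],"twist":0,"hand":0},{"xyz":[0,0.1,0],"twist":0,"hand":0},{"xyz":[0,0,0],"twist":0,"hand":0}]'

```text
time_s: 16.07
position: [0.5385, -0.2012, 0.0385]
tcp_rot: [-2.362, -2.071, -0.0]
wrist_force: [-0.4, 1.3, -0.0]
grip_width: 0.0
```

Run:
```python
from h import *
x=arm.sense();print(x['position'],x['wrist_force'])
s=shot('wrist','w17')
cv2.imwrite('pics/w17z.png',cv2.resize(np.clip((s['color'][200:320,220:420,::-1]/255.)**.5*255,0,255).astype(np.uint8),(800,480),interpolation=2))
```

```text
[ 0.53853641 -0.20124888  0.03854806] [-0.42850596  1.31945808 -0.03999489]
```

View pics/w17z.png

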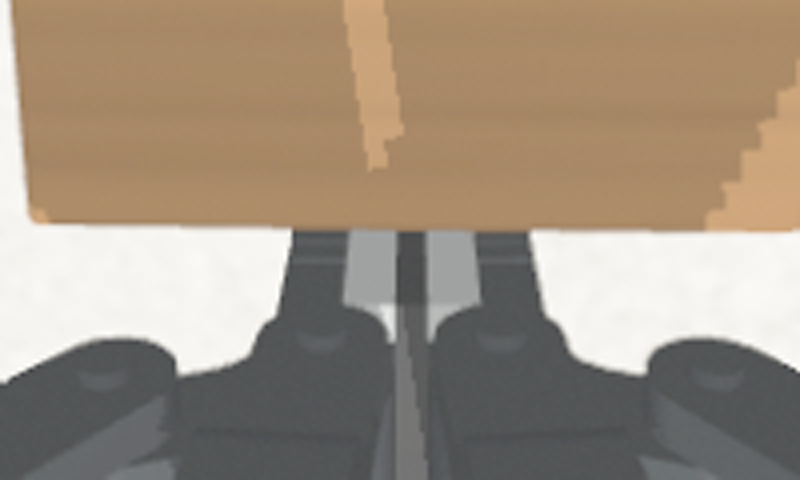

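Emit:
drive_tool --targets '[{"xyz":[0.01,0.1,0],"twist":0,"hand":0},{"xyz":[0,0.1,0],"twist":0,"hand":0},{"xyz":[0,0,0],"twist":0,"hand":0}]'

```text
time_s: 16.37
position: [0.5387, -0.1992, 0.0385]
tcp_rot: [-2.362, -2.071, -0.0]
wrist_force: [0.1, 0.5, 0.5]
grip_width: -0.0002
```

Emit:
drive_tool --targets '[{"xyz":[0.01,0.1,0],"twist":0,"hand":0},{"xyz":[0,0.1,0],"twist":0,"hand":0},{"xyz":[0,0,0],"twist":0,"hand":0}]'

```text
time_s: 16.62
position: [0.5389, -0.1985, 0.0387]
tcp_rot: [2.36, 2.071, -0.002]
wrist_force: [-1.3, -3.7, -0.7]
grip_width: -0.0001
```

Contact made at about 3.7 N. I'll press slightly more, raise the hand, and see whether the tab follows.

Emit:
drive_tool --targets '[{"xyz":[0.02,0.15,0],"twist":0,"hand":0},{"xyz":[0,0,0.2],"twist":0,"hand":0},{"xyz":[0,0,0.2],"twist":0,"hand":0},{"xyz":[0,0.01,0.2],"twist":0,"hand":0},{"xyz":[0,0.01,0.2],"twist":0,"hand":0},{"xyz":[0,0,0],"twist":0,"hand":0}]'

```text
time_s: 17.12
position: [0.539, -0.1981, 0.0473]
tcp_rot: [2.359, 2.07, -0.004]
wrist_force: [-2.2, -7.5, 0.0]
grip_width: -0.0006
```

Run:
```python
from h import *
x=arm.sense();print(x['position'],x['wrist_force'])
s=shot('wrist','w18')
s=shot('scene','s18');a=np.clip((s['color'][:,:,::-1]/255.)**.5*255,0,255).astype(np.uint8)
cv2.imwrite('pics/s18z.png',cv2.resize(a[140:210,250:340],(771,600),interpolation=2))
```

```text
[ 0.53900549 -0.19810839  0.04725744] [-2.21907366 -7.48157359  0.02724172]
```

View pics/s18z.png

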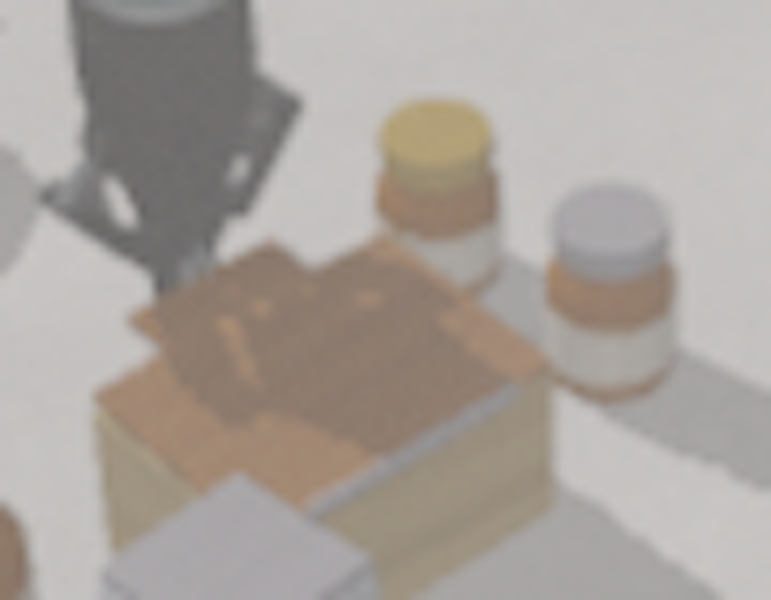

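View pics/w18.png

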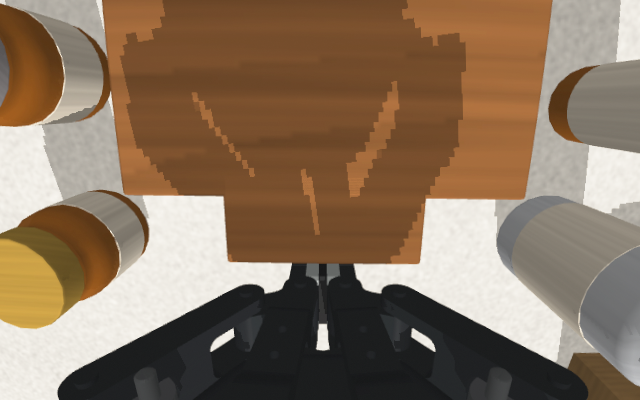

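The lid is following. The tab's width in the wrist image stayed at about 191 px; an unlifted tab would have shrunk to about 182. I'll continue along the tab's arc.

Emit:
drive_tool --targets '[{"xyz":[0,0.02,0.28],"twist":0,"hand":0},{"xyz":[0,0.02,0.28],"twist":0,"hand":0},{"xyz":[0.01,0.03,0.28],"twist":0,"hand":0},{"xyz":[0,0.03,0.28],"twist":0,"hand":0},{"xyz":[0.01,0.05,0.28],"twist":0,"hand":0},{"xyz":[0,0.05,0.28],"twist":0,"hand":0},{"xyz":[0.01,0.05,0.28],"twist":0,"hand":0},{"xyz":[0.01,0.05,0.28],"twist":0,"hand":0},{"xyz":[0.01,0.07,0.28],"twist":0,"hand":0},{"xyz":[0.01,0.07,0.28],"twist":0,"hand":0},{"xyz":[0.01,0.08,0.28],"twist":0,"hand":0},{"xyz":[0.01,0.08,0.28],"twist":0,"hand":0}]'

```text
time_s: 18.22
position: [0.5399, -0.1916, 0.0808]
tcp_rot: [2.359, 2.07, -0.003]
wrist_force: [-1.4, -6.5, 1.2]
grip_width: 0.0002
```

Run:
```python
from h import *
x=arm.sense();print(x['position'],x['wrist_force'])
s=shot('wrist','w19')
s=shot('scene','s19');a=np.clip((s['color'][:,:,::-1]/255.)**.5*255,0,255).astype(np.uint8)
cv2.imwrite('pics/s19z.png',cv2.resize(a[140:210,250:340],(771,600),interpolation=2))
```

```text
[ 0.53990527 -0.19161431  0.08083444] [-1.37125407 -6.54647301  1.20575291]
```

View pics/s19z.png

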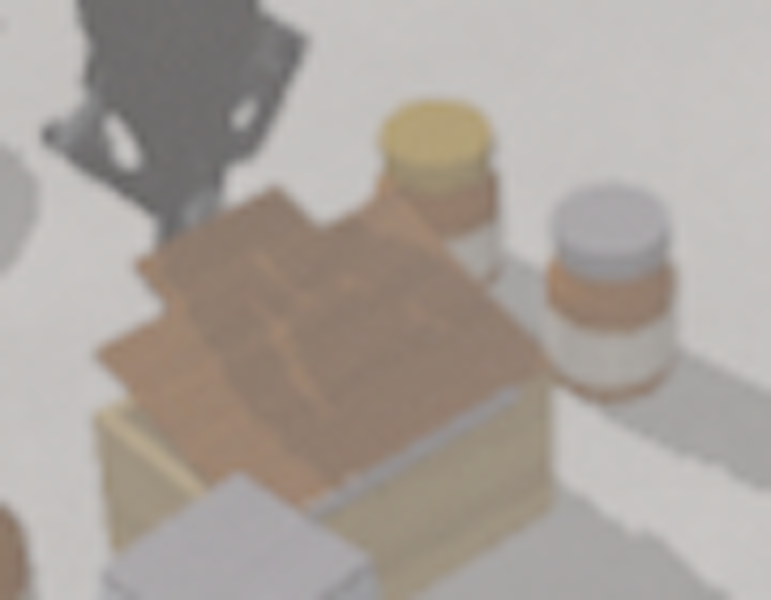

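View pics/w19.png

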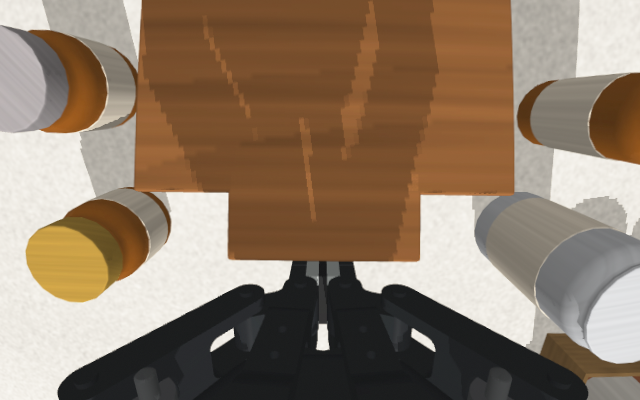

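The lid is lifting (edges separated, tab top at (270,190) in the zoomed scene), with about 6.5 N horizontal. Continuing along the arc.

Emit:
drive_tool --targets '[{"xyz":[0.01,0.11,0.38],"twist":0,"hand":0},{"xyz":[0.02,0.13,0.38],"twist":0,"hand":0},{"xyz":[0.02,0.14,0.38],"twist":0,"hand":0},{"xyz":[0.02,0.16,0.37],"twist":0,"hand":0},{"xyz":[0.02,0.17,0.37],"twist":0,"hand":0},{"xyz":[0.02,0.18,0.37],"twist":0,"hand":0},{"xyz":[0.03,0.19,0.37],"twist":0,"hand":0},{"xyz":[0.03,0.21,0.36],"twist":0,"hand":0},{"xyz":[0.03,0.22,0.36],"twist":0,"hand":0},{"xyz":[0.03,0.24,0.35],"twist":0,"hand":0}]'

```text
time_s: 19.15
position: [0.5426, -0.173, 0.118]
tcp_rot: [2.36, 2.07, -0.0]
wrist_force: [-0.6, -3.8, 3.5]
grip_width: -0.0004
```

Run:
```python
from h import *
x=arm.sense();print(x['position'],x['wrist_force'])
s=shot('scene','s20');a=np.clip((s['color'][:,:,::-1]/255.)**.5*255,0,255).astype(np.uint8)
cv2.imwrite('pics/s20z.png',cv2.resize(a[130:210,240:340],(750,600),interpolation=2))
```

```text
[ 0.5425787  -0.17295148  0.1179715 ] [-0.58615079 -3.84980322  3.53196903]
```

View pics/s20z.png

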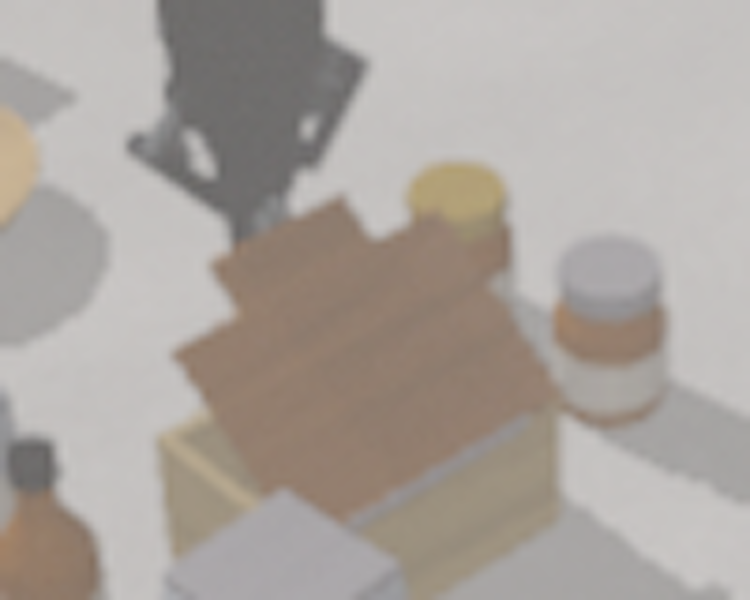

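The lid is at roughly 0.6 rad with about 5 N total. Continuing.

Emit:
drive_tool --targets '[{"xyz":[0.04,0.3,0.41],"twist":0,"hand":0},{"xyz":[0.04,0.32,0.4],"twist":0,"hand":0},{"xyz":[0.05,0.33,0.39],"twist":0,"hand":0},{"xyz":[0.05,0.35,0.38],"twist":0,"hand":0},{"xyz":[0.05,0.36,0.37],"twist":0,"hand":0},{"xyz":[0.05,0.37,0.36],"twist":0,"hand":0},{"xyz":[0.05,0.38,0.35],"twist":0,"hand":0},{"xyz":[0.05,0.39,0.34],"twist":0,"hand":0},{"xyz":[0.06,0.42,0.31],"twist":0,"hand":0},{"xyz":[0.06,0.43,0.3],"twist":0,"hand":0},{"xyz":[0.06,0.44,0.28],"twist":0,"hand":0},{"xyz":[0.06,0.44,0.26],"twist":0,"hand":0}]'

```text
time_s: 20.2
position: [0.5482, -0.1262, 0.1587]
tcp_rot: [-2.361, -2.071, -0.0]
wrist_force: [0.3, -0.1, -0.1]
grip_width: -0.0003
```

Run:
```python
from h import *
x=arm.sense();print(x['position'],x['wrist_force'])
s=shot('scene','s21');a=np.clip((s['color'][:,:,::-1]/255.)**.5*255,0,255).astype(np.uint8)
cv2.imwrite('pics/s21z.png',cv2.resize(a[120:210,230:342],(747,600),interpolation=2))
```

```text
[ 0.54820705 -0.12615124  0.15870371] [ 0.29699649 -0.12215353 -0.11664291]
```

View pics/s21z.png

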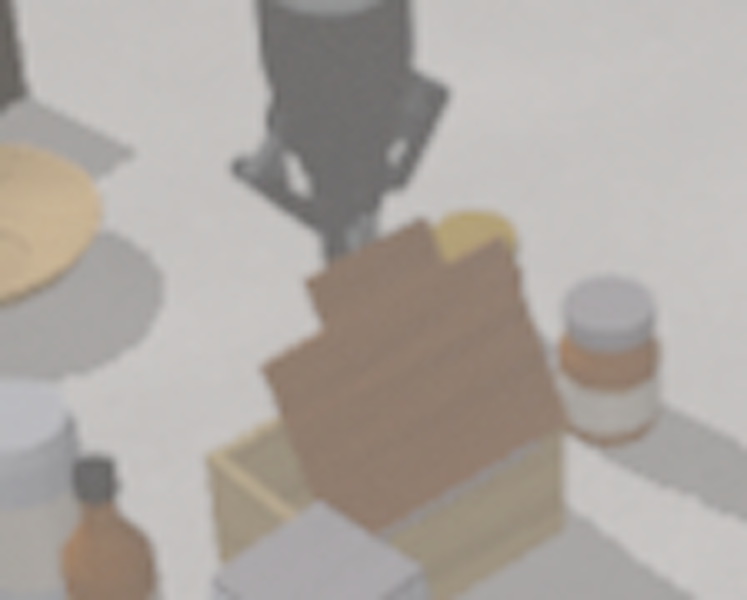

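The force is near zero but the lid rests near the finger at about 1.0 rad. I'll continue forward past upright.

Emit:
drive_tool --targets '[{"xyz":[0.06,0.45,0.22],"twist":0,"hand":0},{"xyz":[0.06,0.47,0.2],"twist":0,"hand":0},{"xyz":[0.06,0.48,0.18],"twist":0,"hand":0},{"xyz":[0.06,0.5,0.16],"twist":0,"hand":0},{"xyz":[0.06,0.5,0.14],"twist":0,"hand":0},{"xyz":[0.07,0.5,0.12],"twist":0,"hand":0},{"xyz":[0.07,0.5,0.1],"twist":0,"hand":0},{"xyz":[0.07,0.5,0.08],"twist":0,"hand":0},{"xyz":[0.07,0.5,0.06],"twist":0,"hand":0},{"xyz":[0.07,0.5,0.04],"twist":0,"hand":0}]'

```text
time_s: 21.08
position: [0.5549, -0.0773, 0.1716]
tcp_rot: [-2.362, -2.071, -0.0]
wrist_force: [0.2, -0.3, 0.2]
grip_width: 0.0004
```

Run:
```python
from h import *
x=arm.sense();print(x['position'],x['wrist_force'])
s=shot('scene','s22');a=np.clip((s['color'][:,:,::-1]/255.)**.5*255,0,255).astype(np.uint8)
cv2.imwrite('pics/s22z.png',cv2.resize(a[120:210,230:342],(747,600),interpolation=2))
```

```text
[ 0.55486165 -0.07731105  0.17163264] [ 0.23077492 -0.25037325  0.18460242]
```

View pics/s22z.png

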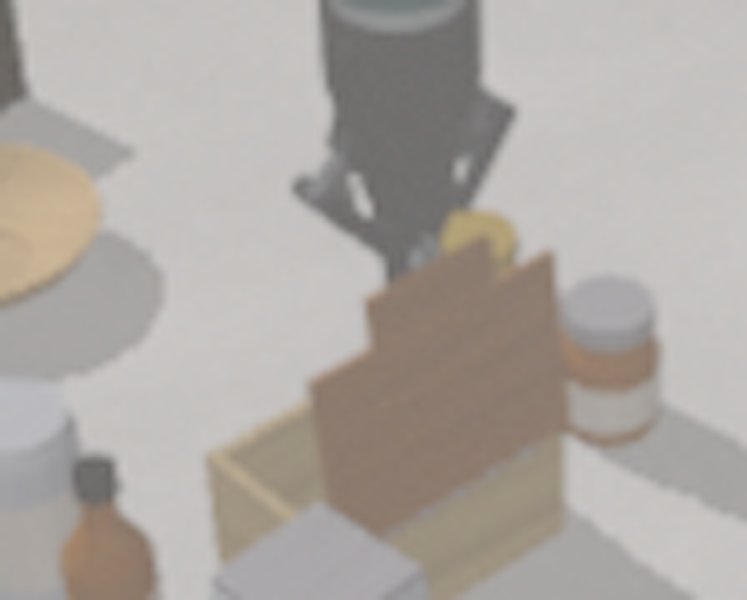

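The lid is at about 1.4 rad. I'll push it gently past upright.

Emit:
drive_tool --targets '[{"xyz":[0.07,0.5,0],"twist":0,"hand":0},{"xyz":[0.07,0.5,0],"twist":0,"hand":0},{"xyz":[0.07,0.5,0],"twist":0,"hand":0},{"xyz":[0.07,0.5,0],"twist":0,"hand":0},{"xyz":[0.07,0.5,0],"twist":0,"hand":0},{"xyz":[0.07,0.5,0],"twist":0,"hand":0},{"xyz":[0.07,0.4,0],"twist":0,"hand":0},{"xyz":[0.07,0.4,0],"twist":0,"hand":0},{"xyz":[0,0.4,0],"twist":0,"hand":0},{"xyz":[0,0.4,0],"twist":0,"hand":0}]'

```text
time_s: 21.97
position: [0.5605, -0.0315, 0.1716]
tcp_rot: [2.362, 2.071, -0.0]
wrist_force: [0.1, -0.4, -0.2]
grip_width: -0.0001
```

Run:
```python
from h import *
x=arm.sense();print(x['position'],x['wrist_force'])
s=shot('scene','s23');a=np.clip((s['color'][:,:,::-1]/255.)**.5*255,0,255).astype(np.uint8)
cv2.imwrite('pics/s23z.png',cv2.resize(a[120:210,230:342],(747,600),interpolation=2))
```

```text
[ 0.56045335 -0.03151335  0.17160409] [ 0.12701669 -0.35489945 -0.16383186]
```

View pics/s23z.png

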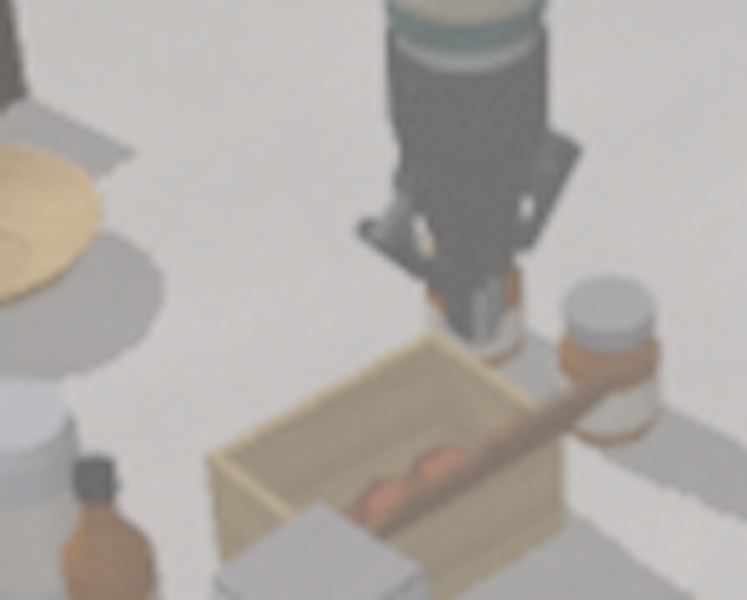

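The lid has gone over and lies back, seen nearly edge-on from (360,525) to (630,375), and the bin is open. I'll lift the hand away and check everything.

Emit:
drive_tool --targets '[{"xyz":[0,-2,2],"twist":0,"hand":0},{"xyz":[-0.5,-3,2.5],"twist":0,"hand":0},{"xyz":[-1,-3,2.5],"twist":0,"hand":0},{"xyz":[-1.5,-3,2],"twist":0,"hand":0},{"xyz":[-1.5,-3,2],"twist":0,"hand":0},{"xyz":[-2,-3,0],"twist":0,"hand":0},{"xyz":[-2,-3,0],"twist":0,"hand":0},{"xyz":[-2,-3,0],"twist":0,"hand":0},{"xyz":[-2,-2,0],"twist":0,"hand":0},{"xyz":[0,0,0],"twist":0,"hand":0},{"xyz":[0,0,0],"twist":0,"hand":0},{"xyz":[0,0,0],"twist":0,"hand":0}]'

```text
time_s: 23.02
position: [0.4357, -0.2816, 0.2817]
tcp_rot: [2.363, 2.071, 0.001]
wrist_force: [-0.0, 0.5, -0.4]
grip_width: 0.0001
```

Run:
```python
from h import *
np.set_printoptions(precision=4,suppress=True)
x=arm.sense();print(x['position'],x['wrist_force'],x['joint_velocities'])
s=shot('scene','s24');cv2.imwrite('pics/s24z.png',cv2.resize(s['color'][130:310,190:470,::-1],(800,514),interpolation=2))
a=np.clip((s['color'][:,:,::-1]/255.)**.5*255,0,255).astype(np.uint8)
cv2.imwrite('pics/s24z.png',cv2.resize(a[130:310,190:470],(800,514),interpolation=2))
s=shot('top','t24');a=np.clip((s['color'][:,:,::-1]/255.)**.5*255,0,255).astype(np.uint8)
cv2.imwrite('pics/t24z.png',cv2.resize(a[130:270,300:440],(600,600),interpolation=2))
```

```text
[ 0.4357 -0.2816  0.2817] [-0.0214  0.4988 -0.422 ] [ 0.0224  0.0032 -0.0013 -0.0004  0.0018 -0.0017]
```

View pics/s24z.png

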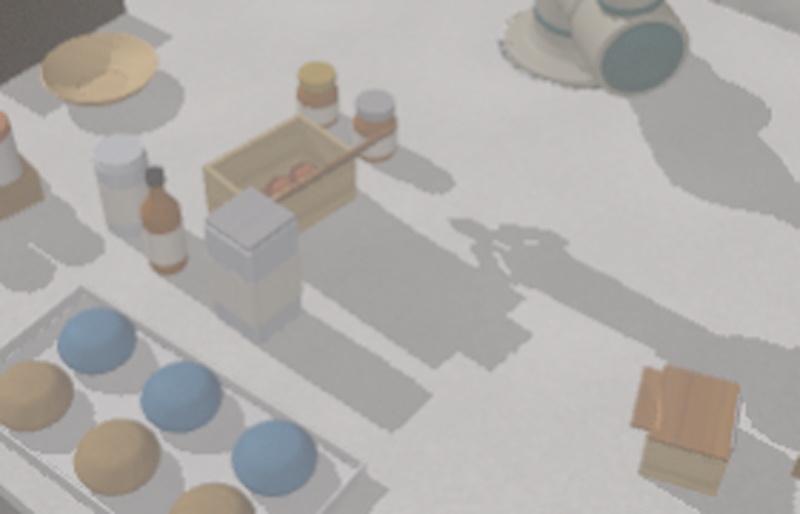

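View pics/t24z.png

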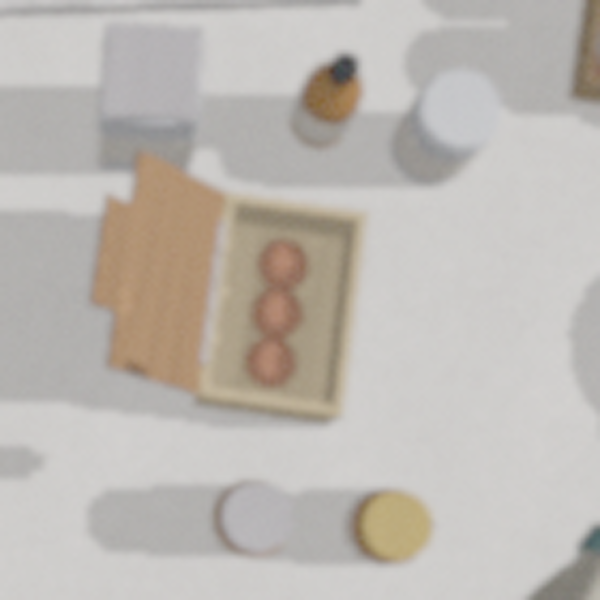

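Run:
```python
from h import *
np.set_printoptions(precision=3,suppress=True)
t=load('t24');C=np.array([.549,-.105]);ex=np.array([.135,.991]);ey=np.array([-.991,.135])
def Z(x,y): q=600/140; return (300+(x+.5)/q-.5,130+(y+.5)/q-.5)
# lid angle: tab free edge mid ray meets circle r=.138 about hinge
e,v=ray(t,Z(101,250)); best=min((abs(np.hypot((e+k*v)[:2].dot(ex)-C@ex-.055,(e+k*v)[2]-.08)-.138),k) for k in np.linspace(.8,1.3,50001) if (e+k*v)[2]>.1)
p=e+best[1]*v; print('tab end',p,'lid angle',np.arctan2(p[2]-.08,-((p[:2]-C)@ex-.055)))
a=load('top0')['color'].astype(int);b=t['color'].astype(int)
for n,(x,y) in dict(jam=(359,250),honey=(391,252),can=(406,156),sauce=(377,152),basket=(475,210),caddy=(193,197)).items():
  print(n,abs(a-b)[y-12:y+13,x-12:x+13].mean())
print(arm.job_done())
```

```text
tab end [0.571 0.035 0.188] lid angle 2.2454827672590967
jam 6.108266666666666
honey 5.866666666666666
can 5.9824
sauce 5.454933333333333
basket 36.989866666666664
caddy 4.5184
the job is handed in; nothing more can be done
None
```

Run:
```python
from h import *
a=load('scene0')['color'].astype(int);b=load('s24')['color'].astype(int)
print(abs(a-b)[140:170,203:245].mean())
cv2.imwrite('pics/t24b.png',cv2.resize(load('t24')['color'][150:260,400:540,::-1],(700,550)))
```

```text
1.3986772486772487
```

View pics/t24b.png

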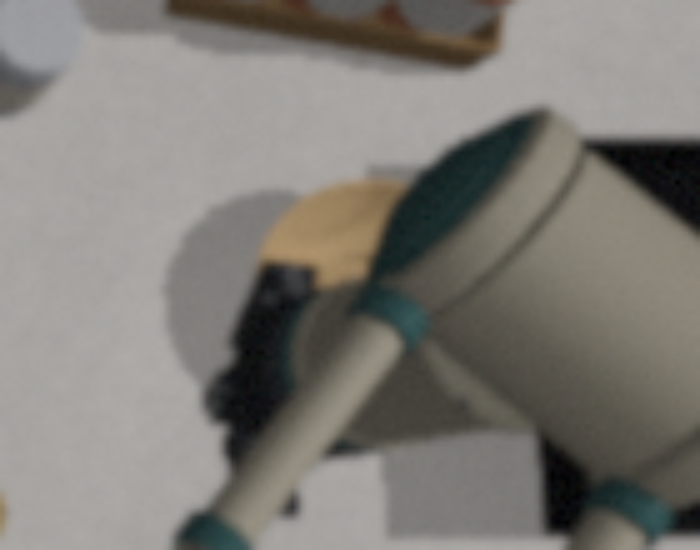

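The larger bin is open and the job is handed in, at about 23 s of the 58 s. I pushed the tin away from the robot along the table with the outside of one open finger. I then lifted the lid at its tab with the shut fingertips and followed it past upright until it fell open.

**Last checks:**
- **Lid:** measured at 2.25 rad, against its stop, with the hand clear of everything.
- **Tin:** upright, with its nearest corner about 24 mm beyond the bin's side.
- **Other objects:** jam, honey, can, sauce and the shut caddy look unchanged between the first and last top pictures. The top-view check for the basket failed because the arm blocked the view; the scene view shows it unmoved.

**What went wrong or disagreed:**
- **Tin tilts:** the first two pushes touched the tin too high and tilted it about 0.3 rad. I backed off each time and it settled upright, then slid cleanly with the hand lower.
- **Tip height:** the pictures put the fingertips about 20–30 mm behind the reported TCP, where the text says 14 mm ahead. I worked from the measured value, so the reported TCP went to about −22 mm without touching the table.
- **Lid contact:** because the tool always points down, the lid was started by light pressure and friction on the tab's front edge (about 7.5 N sideways), not from squarely underneath. From about 1 rad up, the measured force was close to zero.

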